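# Assemble the two-tier cup stand

### The arm

A 7-joint arm with a two-finger parallel gripper is mounted at the origin on the work surface. World frame = base frame: x ahead of the robot, y to its left, z up, the work surface at z = 0. Lengths are in m, angles in rad, forces in N, time in s.
With the tool pointing down it reaches from about 0.4 to 0.9 m from the base axis. Payload 5.5 kg.
Tool frame: the origin (TCP) lies on the centre line of the jaws, within the pads' length; the fingertips stand 11 mm ahead of it and the grasp point (between the pads) lies 8 mm behind it; z points along the fingers, y is the line along which they close (so a half turn about z gives the same grasp; the last joint's range is limited). The gripper opens to 92 mm and grips with 3 to 60 N. Pads are 19 mm wide; open, the fingers measure 130 mm over their backs; the gripper's body (75 mm by 190 mm) begins 47 mm behind the grasp point.
Start: joints at [-0.995, 0.501, -0.427, 1.55, 0.221, 1.138, -0.21], TCP at [0.2, 0.618, 0.238] pointing down, gripper open.
Joint ranges: [-2.88, 2.88], [-0.31, 2.03], [-1.54, 1.56], [0.2, 2.42], [-1.41, 4.55], [0.19, 2.02], [-2.57, 2.57]. Speed limits (rad/s): [2.57, 2.57, 3.14, 3.14, 3.14, 3.14, 3.14].

### API

Orientations are given as a rotation vector (axis times angle).
In Python, from bench import ctrl, read_camera gives the robot as it stands. The module is installed in compiled form; this text tells all that it offers.
- The arm moves only by the tool play_rows, never from a script. Its argument "deltas" is a list of rows, each an object of numbers: "tx", "ty", "tz": the shift along the tool's x, y, z in cm; "spin": the turn about the tool's z in degrees; "claw": the finger opening in cm, from 0 to 9.18. A call has 1 to 5 rows; each row shifts and turns the commanded pose from where the row before left it, along the tool's axes as they then stand; what a row does not reach is not made up. A row lasts 1/10 s, in which the tool goes at most 50 mm and 8.59 degrees, less where a joint would pass 70% of its speed; a pose out of reach is approached as far as the arm can. A call with a gripper value outside its range is refused whole. The fingers move at their own pace and stop on an object; the grip force is fixed at half the most. Time passes only in rows, so rows that do not move let the fingers close. It gives the time, the measured TCP pose, the force, the opening and the grip force at its end, in the units of the state.
- ctrl.sense(): the state, without advancing time (a new reading comes with each control period).
- read_camera(name): name is "side" or "top" or "wrist"; returns a dict with "frame" (480x640x3 uint8, red, green, blue), "fx", "fy", "cx", "cy" (pixels), "eye" and "attitude" of the camera in the world; the wrist camera has in their place "T_tool_cam" (4x4, takes a point from camera to tool coordinates, whose origin is the TCP and whose axes are the flange's). Camera axes: x right, y up, looking along -z (the intrinsics and any distortion apply to the point x, -y, -z); pixel columns grow to the right and rows downward; lengths in m; the calibration is good to about 2 mm. A picture is of the moment at which its call begins: read the wrist's pose just before it. There is no depth.
- ctrl.close_job(): hands the job in; it is judged then, once.
The state is a dict: "clock": time; "joint_pos": joint angles; "qvel": joint speeds; "joint_efforts": joint torques, N m; "tool_pos": TCP position; "tool_rot": TCP orientation; "wrist_force": force on the tool from outside, world axes, zero at the start; "wrist_torque": the same for the moment, N m; "opening": finger opening in m; "finger_force": force on a finger pad.
Only numpy, scipy, OpenCV 4.12 (cv2) and the standard library are available. Lean on these libraries where they do the work, as an engineer would, in place of code of your own. Each camera call takes 0.05 s, during which the arm holds its last target. There are 200 camera calls.

### The job

Put the bamboo cup stand together: thread the wide round tier, then the oblong spacer block, and last the small round tier down the square post of the foot, hubs upwards as they lie now, each pushed or lowered fully home so that it sits flat on the piece below before the next one goes on. Leave the two green cups standing where they are.

Things in the scene. Friction and masses are not known exactly. Their poses are not given: they have to be found in the camera images.
- post_foot (a point): bamboo stand fixed to the shelf: square foot 120 x 120 x 16 mm, square post 22 x 22 mm in its middle. This point: on the post's axis at the foot's top face, 16 mm above the shelf; z up, x and y square to the post's sides. Fully home, the wide tier's underside lies level with this point, the spacer's 36 mm and the small tier's 68 mm above it
- post_tip (a point): top of the post, on its axis, 86 mm above the foot's top; axes as the foot's. The top 8 mm are a cone narrowing from 22 to 12 mm across. Bores have 1.5 mm of play on each side; a piece fits in any of the four quarter turns, up to about 8 degrees off, and slides down by its own weight when let go straight
- wide_hub (a point): wide bamboo tier, about 154 mm across, 220 g; a flat round of slats 6 mm thick with a square hub 40 x 40 mm in its middle, hub top 36 mm above the underside; square bore 25 x 25 mm, parallel to the hub, right through. Lies flat, hub up. This point: on the bore's axis, 27 mm above the underside, a good grip height; z up, x and y square to the hub
- spacer_mid (a point): bamboo spacer block, 66 (x) x 40 (y) x 32 mm high, 80 g, with a square bore 25 x 25 mm right through it, sides parallel to the block's; this point is its centre, 16 mm above its underside; z up
- small_hub (a point): small bamboo tier, about 110 mm across, 130 g; a flat round of slats 6 mm thick with a square hub 40 x 40 mm in its middle, hub top 36 mm above the underside; square bore 25 x 25 mm, parallel to the hub, right through. Lies flat, hub up. This point: on the bore's axis, 27 mm above the underside, a good grip height; z up, x and y square to the hub
- cup_a_mid (a point): green ceramic cup, 76 mm across the rim, 80 mm high, not to be moved; its centre, 40 mm up
- cup_b_mid (a point): second green ceramic cup, like the first, not to be moved; its centre, 40 mm up
Not all that is in view belongs to the job. Of the things that look like the part that bears spacer_mid, the largest one is meant.

How it is judged:
On the way, in this order (a step that is already met when the one before it is completed fails the run):
1. the wide tier is fully home on the foot (horizontal distance between wide_hub and post_foot below 0.005 m and z of wide_hub in the frame of post_foot between 0.024 and 0.03 m and angle between wide_hub's own z axis and vertical below 0.06 rad), for 0.2 s.
2. the spacer block is fully home on the wide tier (all of step 1 and horizontal distance between spacer_mid and post_foot below 0.005 m and z of spacer_mid in the frame of post_foot between 0.049 and 0.055 m and angle between spacer_mid's own z axis and vertical below 0.06 rad), for 0.2 s.
3. the small tier is fully home on the spacer block (all of step 2 and horizontal distance between small_hub and post_foot below 0.005 m and z of small_hub in the frame of post_foot between 0.092 and 0.098 m and angle between small_hub's own z axis and vertical below 0.06 rad), for 0.2 s.
At the end, for the whole second after the job is handed in: On the post, from the bottom up: wide tier, spacer block, small tier, each within 5 mm of the post's axis, within 3 mm of its fully seated height (undersides 0, 36 and 68 mm above the foot's top) and level within 0.06 rad (all of step 3); the robot touches nothing.
It fails at once if a green cup is moved by more than 30 mm or tipped over (distance of any of cup_a_mid, cup_b_mid from where it was at the start of the episode above 0.03 m or angle between any of cup_a_mid, cup_b_mid's own z axis and vertical above 0.5 rad).
It also fails if it takes over 70 s, if anything falls off the work surface, if the arm or the gripper's body presses on something with over 40 N, if the wrist force passes 120 N, or if a joint passes its speed limit or range.

## Working session

There is one attempt and no reset: what is moved stays moved. The work goes in short steps, Python scripts to look and compute and a tool call to move; the robot and the scene stay as the last step left them, time stands still between calls to the robot, and variables do not carry over. Pictures are saved under pics/ and viewed, at most 10 in all, crops included, and the job is handed in when it is done.

Besides the shell and the picture viewer there is one more tool, called after "Call:" by a JSON object that holds its "fn" and its "kwargs". play_rows: Moves the arm, as the interface text tells. Its arguments: {"type":"object","properties":{"deltas":{"type":"array","items":{"type":"object","properties":{"tx":{"type":"number"},"ty":{"type":"number"},"tz":{"type":"number"},"spin":{"type":"number"},"claw":{"type":"number"}}}}},"required":["deltas"]}

```bash
mkdir -p pics
cat > h.py <<'E'
import numpy as np, cv2, pickle
from scipy.spatial.transform import Rotation as R
from bench import ctrl, read_camera
def shot(name, fn):
    s=ctrl.sense(); c=read_camera(name)
    c['s']=s; pickle.dump(c,open(f'pics/{fn}.pkl','wb'))
    cv2.imwrite(f'pics/{fn}.png',c['frame'][:,:,::-1]); return c
def load(fn): return pickle.load(open(f'pics/{fn}.pkl','rb'))
def camT(c):
    if 'T_tool_cam' in c:
        s=c['s'];T=np.eye(4);T[:3,:3]=R.from_rotvec(s['tool_rot']).as_matrix();T[:3,3]=s['tool_pos']
        T=T@np.array(c['T_tool_cam']); return T[:3,:3],T[:3,3]
    a=np.array(c['attitude']); return (a if a.shape==(3,3) else R.from_rotvec(a).as_matrix()),np.array(c['eye'])
def K(c): return np.array([[c['fx'],0,c['cx']],[0,c['fy'],c['cy']],[0,0,1.]])
def dist(c):
    for k in c:
        if 'dist' in k: return np.array(c[k],float)
    return np.zeros(5)
def px2w(c,uv,z):
    Rm,e=camT(c); p=cv2.undistortPoints(np.array([[uv]],float),K(c),dist(c))[0,0]
    d=Rm@np.array([p[0],-p[1],-1]); return e+d*(z-e[2])/d[2]
def w2px(c,P):
    Rm,e=camT(c); q=(np.atleast_2d(P)-e)@Rm; q=q*[1,-1,-1]
    return cv2.projectPoints(q,np.zeros(3),np.zeros(3),K(c),dist(c))[0][:,0]
E
python3 - <<'E'
from h import *
for n in ['side','top','wrist']:
    c=shot(n,n+'0'); print(n,{k:(np.round(v,4).tolist() if not isinstance(v,(dict,str)) else v) for k,v in c.items() if k not in('frame','s')})
s=ctrl.sense(); print(s); print(R.from_rotvec(s['tool_rot']).as_matrix().round(3))
E
```

```text
side {'fx': 440.5771, 'fy': 440.5771, 'cx': 323.3354, 'cy': 240.4442, 'eye': [0.1462, -0.4035, 0.8329], 'attitude': [0.6499, -0.2539, -0.6827]}
top {'fx': 506.7799, 'fy': 506.7799, 'cx': 319.2188, 'cy': 240.8087, 'eye': [0.4407, 0.0256, 1.0741], 'attitude': [0.0947, -0.0656, -1.5456]}
wrist {'fx': 380.2014, 'fy': 380.2014, 'cx': 316.498, 'cy': 236.3087, 'T_tool_cam': [[-0.0009, 0.9581, 0.2863, 0.0778], [1.0, 0.001, -0.0002, -0.0007], [-0.0005, 0.2863, -0.9581, -0.147], [0.0, 0.0, 0.0, 1.0]]}
{'clock': 0.15, 'joint_pos': array([-0.99480421,  0.50161545, -0.42684314,  1.55120564,  0.22081659,
        1.13828969, -0.2103127 ]), 'qvel': array([-0.00078643, -0.00271489, -0.00186709, -0.00339353,  0.00012359,
       -0.00095388,  0.0002114 ]), 'joint_efforts': array([-6.39504593e-03, -5.67106462e+01, -5.82520589e+00, -2.79455316e+01,
       -6.87510730e-02,  2.66481255e-02,  8.15605699e-05]), 'tool_pos': array([0.19988367, 0.61796017, 0.23693032]), 'tool_rot': array([-4.89218227e-01, -3.10299087e+00,  2.26223250e-03]), 'wrist_force': array([ 0.68692063, -0.25879968,  0.04253448]), 'wrist_torque': array([-0.00074654,  0.01545035,  0.01614809]), 'finger_force': 0.0, 'opening': 0.09184812102834887}
[[-0.951  0.308 -0.   ]
 [ 0.308  0.951 -0.001]
 [ 0.    -0.001 -1.   ]]
```

View pics/top0.png

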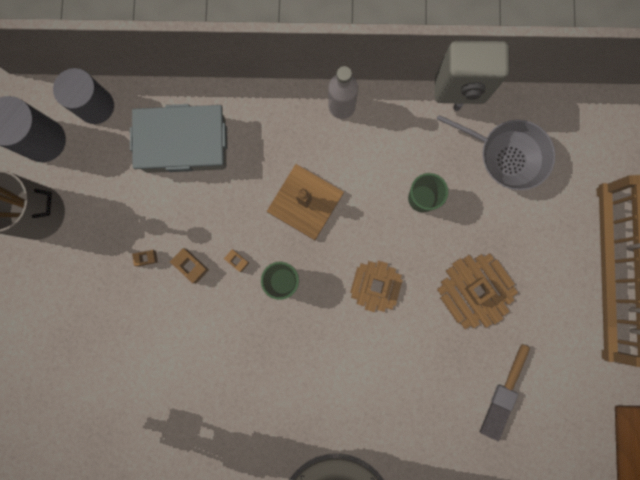

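View pics/side0.png

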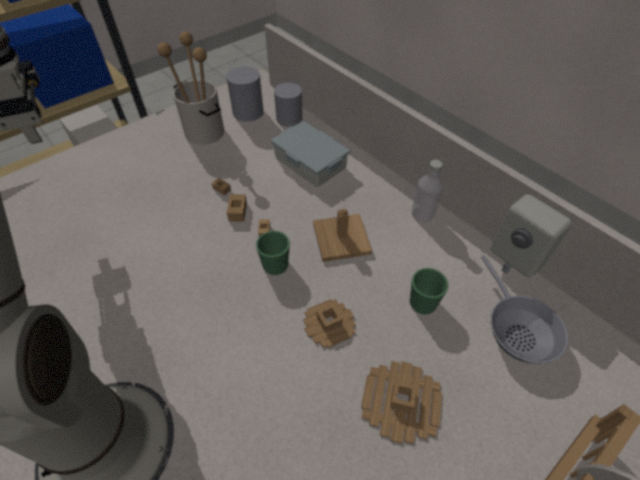

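The top view shows the wide tier hub at (481,290), small tier hub at (377,286), the post at (304,197) and the cups at (428,192) and (280,281). The spacer could be any of three blocks at (145,258), (190,265) and (237,261). The largest is (190,265), so I'll check that in a close crop.

Run:
```python
from h import *
c=load('top0'); f=c['frame'][:,:,::-1]
def cr(u,v,w,h,s): return cv2.resize(f[v:v+h,u:u+w],None,fx=s,fy=s,interpolation=cv2.INTER_CUBIC)
a=np.hstack([cr(130,230,130,60,6)[:, :780]])
b=np.hstack([cr(270,160,65,60,4),cr(350,260,65,60,4),cr(450,260,65,60,4)])
b=cv2.copyMakeBorder(b,0,0,0,0,cv2.BORDER_CONSTANT)
cv2.imwrite('pics/crop1.png',np.vstack([cv2.resize(a,(780,360))[:345],b]).astype(np.uint8)[:600])
for n,uv,z in [('wide',(481,290),.036),('small',(377,286),.036),('sp',(190,264),.032),('tip',(303.5,196),.102),('ft',(306,203),.016),('cupa',(428,192),.08),('cupb',(280,281),.08)]: print(n,px2w(c,uv,z).round(4))
```

```text
wide [ 0.4543 -0.2843  0.036 ]
small [ 0.4573 -0.0738  0.036 ]
sp [0.4933 0.3121 0.032 ]
tip [0.6273 0.0776 0.102 ]
ft [0.6289 0.0765 0.016 ]
cupa [ 0.6449 -0.1681  0.08  ]
cupb [0.4617 0.1202 0.08  ]
```

View pics/crop1.png

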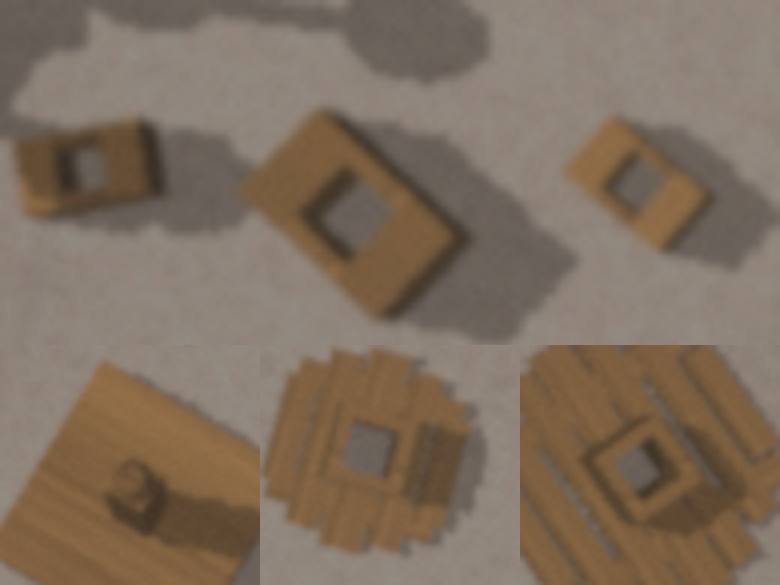

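Crop: the middle block at (190,265) is clearly the biggest. Its top corners in the crop are (322,108), (245,187), (383,318) and (465,237), so I'll use it. Next I'll work out the sizes and yaws.

Run:
```python
from h import *
c=load('top0')
def q(n,pts,o,s,z):
    P=np.array([px2w(c,(o[0]+(p[0]+.5)/s-.5,o[1]+(p[1]+.5)/s-.5),z)[:2] for p in pts]); e=np.roll(P,-1,0)-P
    print(n,P.mean(0).round(4),'len',np.linalg.norm(e,axis=1).round(3),'yaw',np.degrees(np.arctan2(e[:,1],e[:,0])).round(1))
q('sp',[(322,108),(245,187),(383,318),(465,237)],(130,230),6,.032)
S=lambda l,dx:[(a-dx,b-345) for a,b in l]
q('smallbore',S([(348,422),(397,427),(392,476),(343,470)],260),(350,260),4,.036)
q('wide',S([(650,418),(588,460),(637,520),(708,480)],520),(450,260),4,.036)
q('foot',[(300,165),(267,208),(317,239),(343,197)],(0,0),1,.016)
s=ctrl.sense(); print(s['clock'])
```

```text
sp [0.4912 0.3151] len [0.038 0.067 0.039 0.068] yaw [ 137.9 -131.2  -43.4   50. ]
smallbore [ 0.4582 -0.074 ] len [0.025 0.025 0.025 0.025] yaw [-94.4 174.8  84.4  -5.1]
wide [ 0.4529 -0.2844] len [0.038 0.038 0.042 0.042] yaw [ 125.  -140.4  -59.7   43.4]
foot [0.6309 0.0751] len [0.116 0.125 0.105 0.115] yaw [ 144.5 -120.6  -30.2   54.1]
0.15
```

```bash
cat >> h.py <<'E'
def plan(way, maxd=4.5, maxs=8.0, start=None):
    """way: list of (x,y,z,yaw of tool y deg or None); prints rows"""
    if start is None:
        s=ctrl.sense(); p=np.array(s['tool_pos']); M=R.from_rotvec(s['tool_rot']).as_matrix()
    else: p,M=np.array(start[0],float),R.from_rotvec(start[1]).as_matrix()
    rows=[]
    for x,y,z,yaw in way:
        cur=np.degrees(np.arctan2(M[1,1],M[0,1])); d=np.array([x,y,z])-p
        dy=0 if yaw is None else -((yaw-cur+90)%180-90)
        n=max(1,int(np.ceil(max(np.linalg.norm(d)*100/maxd,abs(dy)/maxs))))
        for i in range(n):
            t=np.round(M.T@(np.array([x,y,z])-p)/(n-i)*100,2)
            sp=round(dy/n,1); p=p+M@t/100; M=M@R.from_euler('z',sp,degrees=True).as_matrix()
            rows.append((*t.tolist(),sp))
    for i,r in enumerate(rows): print(i,'tx %.2f ty %.2f tz %.2f spin %.1f'%r)
E
python3 - <<'E'
from h import *
plan([(.5,.27,.24,37),(.5,-.1,.24,37),(.453,-.284,.16,37)])
E
```

```text
0 tx -3.57 ty -2.17 tz -0.02 spin 3.2
1 tx -3.68 ty -1.97 tz -0.03 spin 3.2
2 tx -3.79 ty -1.76 tz -0.02 spin 3.2
3 tx -3.88 ty -1.54 tz -0.03 spin 3.2
4 tx -3.96 ty -1.33 tz -0.02 spin 3.2
5 tx -4.03 ty -1.10 tz -0.03 spin 3.2
6 tx -4.09 ty -0.88 tz -0.02 spin 3.2
7 tx -4.13 ty -0.65 tz -0.03 spin 3.2
8 tx -4.16 ty -0.41 tz -0.02 spin 3.2
9 tx -4.17 ty -0.18 tz -0.03 spin 3.2
10 tx -4.17 ty 0.05 tz -0.02 spin 3.2
11 tx -3.29 ty -2.47 tz 0.01 spin -0.0
12 tx -3.29 ty -2.47 tz 0.00 spin -0.0
13 tx -3.29 ty -2.47 tz 0.01 spin -0.0
14 tx -3.29 ty -2.47 tz 0.00 spin -0.0
15 tx -3.29 ty -2.47 tz 0.01 spin -0.0
16 tx -3.29 ty -2.46 tz 0.00 spin -0.0
17 tx -3.29 ty -2.47 tz 0.01 spin -0.0
18 tx -3.28 ty -2.46 tz 0.00 spin -0.0
19 tx -3.29 ty -2.47 tz 0.01 spin -0.0
20 tx -2.38 ty -2.96 tz 1.61 spin -0.0
21 tx -2.38 ty -2.96 tz 1.60 spin -0.0
22 tx -2.38 ty -2.96 tz 1.61 spin -0.0
23 tx -2.37 ty -2.95 tz 1.60 spin -0.0
24 tx -2.38 ty -2.96 tz 1.61 spin -0.0
```

Call:
{"fn": "play_rows", "kwargs": {"deltas": [{"tx":-3.6,"ty":-2.2,"spin":3.2},{"tx":-3.7,"ty":-2.0,"spin":3.2},{"tx":-3.8,"ty":-1.8,"spin":3.2},{"tx":-3.9,"ty":-1.5,"spin":3.2},{"tx":-4.0,"ty":-1.3,"spin":3.2}]}}

```text
schema error: expected keys tx, ty, tz, spin, claw
```

Call:
{"fn": "play_rows", "kwargs": {"deltas": [{"tx":-4.0,"ty":-1.1,"spin":3.2},{"tx":-4.1,"ty":-0.9,"spin":3.2},{"tx":-4.1,"ty":-0.6,"spin":3.2},{"tx":-4.2,"ty":-0.4,"spin":3.2},{"tx":-4.2,"ty":-0.2,"spin":3.2}]}}

```text
schema error: expected keys tx, ty, tz, spin, claw
```

Call:
{"fn": "play_rows", "kwargs": {"deltas": [{"tx":-4.2,"ty":0,"spin":3.2},{"tx":-3.3,"ty":-2.5},{"tx":-3.3,"ty":-2.5},{"tx":-3.3,"ty":-2.5},{"tx":-3.3,"ty":-2.5}]}}

```text
schema error: expected keys tx, ty, tz, spin, claw
```

Call:
{"fn": "play_rows", "kwargs": {"deltas": [{"tx":-3.3,"ty":-2.5},{"tx":-3.3,"ty":-2.5},{"tx":-3.3,"ty":-2.5},{"tx":-3.3,"ty":-2.4},{"tx":-3.3,"ty":-2.4}]}}

```text
schema error: expected keys tx, ty, tz, spin, claw
```

Call:
{"fn": "play_rows", "kwargs": {"deltas": [{"tx":-2.4,"ty":-3.0,"tz":1.6},{"tx":-2.4,"ty":-3.0,"tz":1.6},{"tx":-2.4,"ty":-3.0,"tz":1.6},{"tx":-2.4,"ty":-2.9,"tz":1.6},{"tx":-2.4,"ty":-2.9,"tz":1.6}]}}

```text
schema error: expected keys tx, ty, tz, spin, claw
```

Call:
{"fn": "play_rows", "kwargs": {"deltas": [{},{}]}}

```text
schema error: expected keys tx, ty, tz, spin, claw
```

Run:
```python
from h import *
c=shot('wrist','w1'); s=c['s']; print(s['clock'],s['tool_pos'],s['joint_pos'].round(2),R.from_rotvec(s['tool_rot']).as_matrix().round(3).tolist())
print(w2px(c,[[.453,-.284,.036]]))
```

```text
0.15 [0.19988367 0.61796017 0.23693032] [-0.99  0.5  -0.43  1.55  0.22  1.14 -0.21] [[-0.951, 0.308, -0.0], [0.308, 0.951, -0.001], [0.0, -0.001, -1.0]]
[[-269.97809741  591.71766075]]
```

View pics/w1.png

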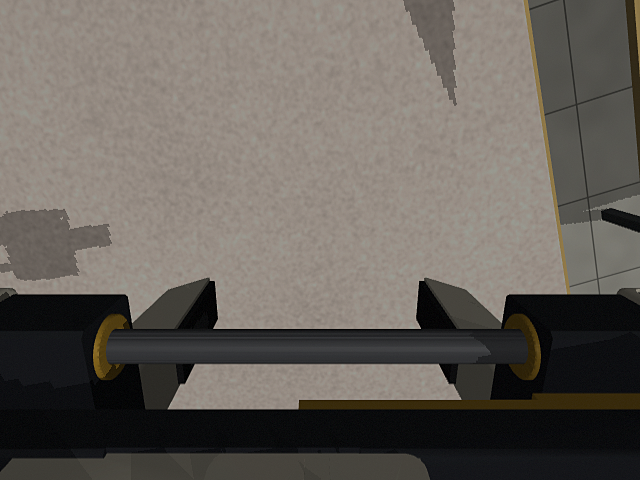

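Every row needs all five keys, so nothing moved. This picture only shows the bare gripper, with the fingers at rows 280–380. I'll send the rows again with all the keys.

Call:
{"fn": "play_rows", "kwargs": {"deltas": [{"tx":-3.6,"ty":-2.2,"tz":0,"spin":3.2,"claw":9.18},{"tx":-3.7,"ty":-2.0,"tz":0,"spin":3.2,"claw":9.18},{"tx":-3.8,"ty":-1.8,"tz":0,"spin":3.2,"claw":9.18},{"tx":-3.9,"ty":-1.5,"tz":0,"spin":3.2,"claw":9.18},{"tx":-4.0,"ty":-1.3,"tz":0,"spin":3.2,"claw":9.18}]}}

```text
clock: 0.7
tool_pos: [0.3382, 0.458, 0.2377]
tool_rot: [-0.92, -3.004, 0.0]
wrist_force: [0.3, 0.6, 0.8]
opening: 0.0918
finger_force: 0.0
```

Call:
{"fn": "play_rows", "kwargs": {"deltas": [{"tx":-4.0,"ty":-1.1,"tz":0,"spin":3.2,"claw":9.18},{"tx":-4.1,"ty":-0.9,"tz":0,"spin":3.2,"claw":9.18},{"tx":-4.1,"ty":-0.6,"tz":0,"spin":3.2,"claw":9.18},{"tx":-4.2,"ty":-0.4,"tz":0,"spin":3.2,"claw":9.18},{"tx":-4.2,"ty":-0.2,"tz":0,"spin":3.2,"claw":9.18}]}}

```text
clock: 1.2
tool_pos: [0.475, 0.2998, 0.2378]
tool_rot: [1.329, 2.847, 0.0]
wrist_force: [-0.4, 0.8, -0.0]
opening: 0.0919
finger_force: 0.0
```

Call:
{"fn": "play_rows", "kwargs": {"deltas": [{"tx":-4.2,"ty":0,"tz":0,"spin":3.2,"claw":9.18},{"tx":-3.3,"ty":-2.5,"tz":0,"spin":0,"claw":9.18},{"tx":-3.3,"ty":-2.5,"tz":0,"spin":0,"claw":9.18},{"tx":-3.3,"ty":-2.5,"tz":0,"spin":0,"claw":9.18},{"tx":-3.3,"ty":-2.5,"tz":0,"spin":0,"claw":9.18}]}}

```text
clock: 1.7
tool_pos: [0.5001, 0.1019, 0.2376]
tool_rot: [-1.404, -2.81, -0.0]
wrist_force: [1.6, 0.8, 0.3]
opening: 0.0919
finger_force: 0.0
```

Call:
{"fn": "play_rows", "kwargs": {"deltas": [{"tx":-3.3,"ty":-2.5,"tz":0,"spin":0,"claw":9.18},{"tx":-3.3,"ty":-2.5,"tz":0,"spin":0,"claw":9.18},{"tx":-3.3,"ty":-2.5,"tz":0,"spin":0,"claw":9.18},{"tx":-3.3,"ty":-2.4,"tz":0,"spin":0,"claw":9.18},{"tx":-3.3,"ty":-2.4,"tz":0,"spin":0,"claw":9.18}]}}

```text
clock: 2.2
tool_pos: [0.5008, -0.1039, 0.2378]
tool_rot: [1.404, 2.81, 0.0]
wrist_force: [0.9, 0.4, -0.3]
opening: 0.0918
finger_force: 0.0
```

Run:
```python
from h import *
s=ctrl.sense(); c=load('w1'); c['s']=s; M=R.from_rotvec(s['tool_rot']).as_matrix()
print(s['clock'],s['tool_pos'],s['joint_pos'].round(2),M.round(3).tolist())
print(np.degrees(np.arctan2(M[1,1],M[0,1])))
for z in (.16,.2,.24):
  for off in (0,.05,.08):
    s2=dict(s); s2['tool_pos']=np.array([.453,-.284,z])-M[:,0]*off; c['s']=s2; print(z,off,w2px(c,[[.453,-.284,.036]]))
plan([(*(np.array([.453,-.284])-.08*M[:2,0]),.2,37)])
```

```text
2.2 [ 0.5007528  -0.10386156  0.23784895] [ 0.11  0.22  0.05  1.91 -0.01  1.01  0.81] [[-0.6, 0.8, 0.0], [0.8, 0.6, 0.0], [-0.0, 0.0, -1.0]]
36.88852967531263
0.16 0 [[317.33569551 232.16501229]]
0.16 0.05 [[317.31624457 163.89011665]]
0.16 0.08 [[317.30354219 119.30340607]]
0.2 0 [[317.1973609  219.05900861]]
0.2 0.05 [[317.17387426 158.72254724]]
0.2 0.08 [[317.15869694 119.73247615]]
0.24 0 [[317.08859319 208.75421095]]
0.24 0.05 [[317.06319859 154.7053877 ]]
0.24 0.08 [[317.04692229 120.06358235]]
0 tx -3.26 ty -2.44 tz 0.63 spin -0.0
1 tx -3.26 ty -2.44 tz 0.63 spin -0.0
2 tx -3.26 ty -2.44 tz 0.63 spin -0.0
3 tx -3.25 ty -2.44 tz 0.63 spin -0.0
4 tx -3.26 ty -2.44 tz 0.63 spin -0.0
5 tx -3.25 ty -2.43 tz 0.63 spin -0.0
```

Call:
{"fn": "play_rows", "kwargs": {"deltas": [{"tx":-2.4,"ty":-3.0,"tz":1.6,"spin":0,"claw":9.18},{"tx":-2.4,"ty":-2.9,"tz":1.6,"spin":0,"claw":9.18},{"tx":-2.3,"ty":-2.9,"tz":1.6,"spin":0,"claw":9.18},{"tx":-2.3,"ty":-2.9,"tz":1.6,"spin":0,"claw":9.18},{"tx":-2.2,"ty":-2.9,"tz":1.6,"spin":0,"claw":9.18}]}}

```text
clock: 2.7
tool_pos: [0.4534, -0.284, 0.1571]
tool_rot: [1.404, 2.81, 0.0]
wrist_force: [1.5, -0.4, 0.5]
opening: 0.0919
finger_force: 0.0
```

Run:
```python
from h import *
c=shot('wrist','w2'); s=c['s']; print(s['clock'],s['tool_pos'],s['qvel'].round(3))
f=c['frame'][100:320,200:440,::-1]; cv2.imwrite('pics/w2c.png',cv2.resize(f,None,fx=2.5,fy=2.5,interpolation=cv2.INTER_CUBIC))
```

```text
2.7 [ 0.45344471 -0.28403146  0.15714348] [ 0.581  0.376  0.124 -0.093 -0.135 -0.273  0.777]
```

View pics/w2c.png

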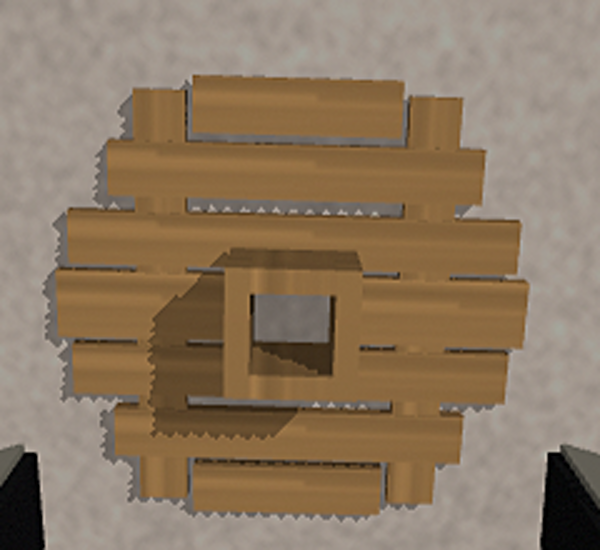

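The hub is seen square to the tool, with its top corners at crop pixels (224,267), (362,267), (360,402) and (223,400).

```bash
cat >> h.py <<'E'
def quad(c,pts,o,s,z):
    P=np.array([px2w(c,(o[0]+(p[0]+.5)/s-.5,o[1]+(p[1]+.5)/s-.5),z)[:2] for p in pts]); e=np.roll(P,-1,0)-P
    print(P.mean(0).round(4),'len',np.linalg.norm(e,axis=1).round(4),'yaw90',(np.degrees(np.arctan2(e[:,1],e[:,0]))%90).round(1))
    return P.mean(0)
E
python3 - <<'E'
from h import *
c=load('w2')
quad(c,[(224,267),(362,267),(360,402),(223,400)],(200,100),2.5,.036)
m=quad(c,[(249,294),(335,294),(334,376),(248,376)],(200,100),2.5,.036)
s=ctrl.sense();print(s['clock'],s['tool_pos'])
plan([(*m,.155,None),(*m,.02,None)])
E
```

```text
[ 0.4534 -0.2851] len [0.0397 0.0413 0.0411 0.0407] yaw90 [36.8 37.2 35.9 35.2]
[ 0.4533 -0.2853] len [0.0249 0.0251 0.0256 0.0251] yaw90 [36.8 36.9 36.8 35.4]
2.75 [ 0.44900873 -0.29065685  0.15485191]
0 tx 0.18 ty 0.66 tz -0.02 spin 0.0
1 tx -0.00 ty 0.02 tz 3.38 spin 0.0
2 tx -0.00 ty 0.02 tz 3.37 spin 0.0
3 tx -0.00 ty 0.02 tz 3.38 spin 0.0
4 tx -0.00 ty 0.01 tz 3.37 spin 0.0
```

Call:
{"fn": "play_rows", "kwargs": {"deltas": [{"tx":0.2,"ty":0.6,"tz":0,"spin":0,"claw":9.18},{"tx":0,"ty":0,"tz":0,"spin":0,"claw":9.18},{"tx":0,"ty":0,"tz":0,"spin":0,"claw":9.18}]}}

```text
clock: 3.05
tool_pos: [0.4583, -0.2761, 0.158]
tool_rot: [1.401, 2.811, 0.001]
wrist_force: [-0.2, -0.2, -0.4]
opening: 0.0917
finger_force: 0.0
```

Run:
```python
from h import *
a=load('w2'); c=shot('wrist','w3'); s=c['s']; print(s['tool_pos'],abs(s['qvel']).max())
t=a['frame'][195:270,280:352]; r=cv2.matchTemplate(c['frame'],t,cv2.TM_CCOEFF_NORMED); _,v,_,l=cv2.minMaxLoc(r); print(v,l)
d=np.array(l)-[280,195]
m=quad(c,np.array([(249,294),(335,294),(334,376),(248,376)]),(200+d[0],100+d[1]),2.5,.036)
plan([(*m,.0195,None)])
```

```text
[ 0.45834917 -0.2761332   0.15797751] 0.007455930335172898
0.8911977410316467 (269, 199)
[ 0.4537 -0.2849] len [0.0251 0.0253 0.0258 0.0253] yaw90 [36.9 36.6 36.9 35.1]
0 tx -0.10 ty -0.22 tz 3.46 spin 0.0
1 tx -0.10 ty -0.23 tz 3.47 spin 0.0
2 tx -0.10 ty -0.22 tz 3.46 spin 0.0
3 tx -0.10 ty -0.23 tz 3.47 spin 0.0
```

Call:
{"fn": "play_rows", "kwargs": {"deltas": [{"tx":-0.2,"ty":-0.45,"tz":3.4,"spin":0.4,"claw":9.18},{"tx":-0.2,"ty":-0.45,"tz":3.4,"spin":0,"claw":9.18},{"tx":0,"ty":0,"tz":3.4,"spin":0,"claw":9.18},{"tx":0,"ty":0,"tz":2.5,"spin":0,"claw":9.18},{"tx":0,"ty":0,"tz":1.1,"spin":0,"claw":9.18}]}}

```text
clock: 3.6
tool_pos: [0.4518, -0.2844, 0.0178]
tool_rot: [-1.411, -2.804, -0.001]
wrist_force: [0.0, 0.3, -0.1]
opening: 0.0916
finger_force: 0.0
```

Call:
{"fn": "play_rows", "kwargs": {"deltas": [{"tx":0,"ty":0,"tz":0,"spin":0,"claw":9.18},{"tx":0,"ty":0,"tz":0,"spin":0,"claw":9.18}]}}

```text
clock: 3.8
tool_pos: [0.4536, -0.2861, 0.0205]
tool_rot: [1.413, 2.805, 0.0]
wrist_force: [0.1, 0.6, -0.0]
opening: 0.0918
finger_force: 0.0
```

Call:
{"fn": "play_rows", "kwargs": {"deltas": [{"tx":0.1,"ty":0.05,"tz":0.05,"spin":0,"claw":3.0},{"tx":0,"ty":0,"tz":0,"spin":0,"claw":3.0},{"tx":0,"ty":0,"tz":0,"spin":0,"claw":3.0},{"tx":0,"ty":0,"tz":0,"spin":0,"claw":3.0},{"tx":0,"ty":0,"tz":0,"spin":0,"claw":3.0}]}}

```text
clock: 4.3
tool_pos: [0.4525, -0.2851, 0.0194]
tool_rot: [1.415, 2.805, -0.0]
wrist_force: [-0.4, 0.2, 0.5]
opening: 0.0562
finger_force: 0.0
```

Call:
{"fn": "play_rows", "kwargs": {"deltas": [{"tx":0,"ty":0,"tz":0,"spin":0,"claw":3.0},{"tx":0,"ty":0,"tz":0,"spin":0,"claw":3.0}]}}

```text
clock: 4.5
tool_pos: [0.4525, -0.2849, 0.0192]
tool_rot: [1.415, 2.805, 0.0]
wrist_force: [1.8, 1.4, 0.1]
opening: 0.0403
finger_force: 0.6
```

Call:
{"fn": "play_rows", "kwargs": {"deltas": [{"tx":0,"ty":0,"tz":0,"spin":0,"claw":3.0},{"tx":0,"ty":0,"tz":0,"spin":0,"claw":3.0},{"tx":0,"ty":0,"tz":-1,"spin":0,"claw":3.0},{"tx":0,"ty":0,"tz":-2,"spin":0,"claw":3.0},{"tx":0,"ty":0,"tz":-3,"spin":0,"claw":3.0}]}}

```text
clock: 5.0
tool_pos: [0.4507, -0.2841, 0.0786]
tool_rot: [-1.413, -2.801, 0.0]
wrist_force: [0.4, 0.2, -2.2]
opening: 0.0395
finger_force: 29.9
```

Call:
{"fn": "play_rows", "kwargs": {"deltas": [{"tx":0,"ty":0,"tz":-4,"spin":0,"claw":3.0},{"tx":0,"ty":0,"tz":-4,"spin":0,"claw":3.0},{"tx":0,"ty":0,"tz":-4,"spin":0,"claw":3.0},{"tx":0,"ty":0,"tz":-3,"spin":0,"claw":3.0},{"tx":0,"ty":0,"tz":-2,"spin":0,"claw":3.0}]}}

```text
clock: 5.5
tool_pos: [0.4527, -0.2854, 0.2524]
tool_rot: [1.414, 2.802, -0.0]
wrist_force: [-0.3, -1.2, -2.3]
opening: 0.0398
finger_force: 29.9
```

Call:
{"fn": "play_rows", "kwargs": {"deltas": [{"tx":0,"ty":0,"tz":0,"spin":0,"claw":3.0}]}}

```text
clock: 5.6
tool_pos: [0.4538, -0.286, 0.2527]
tool_rot: [1.412, 2.799, -0.0]
wrist_force: [0.8, -0.5, -2.3]
opening: 0.0399
finger_force: 29.9
```

Run:
```python
from h import *
s=ctrl.sense(); print(s['tool_pos'],s['opening'],s['finger_force'])
plan([(.721,.0165,.25,57)],maxd=4)
```

```text
[ 0.45379832 -0.2860329   0.25274855] 0.03992733313811968 29.885670840740204
0 tx 0.77 ty 3.59 tz 0.03 spin -1.9
1 tx 0.65 ty 3.61 tz 0.03 spin -1.9
2 tx 0.53 ty 3.63 tz 0.03 spin -1.9
3 tx 0.41 ty 3.65 tz 0.03 spin -1.9
4 tx 0.29 ty 3.66 tz 0.03 spin -1.9
5 tx 0.17 ty 3.66 tz 0.03 spin -1.9
6 tx 0.04 ty 3.67 tz 0.03 spin -1.9
7 tx -0.08 ty 3.67 tz 0.03 spin -1.9
8 tx -0.20 ty 3.66 tz 0.03 spin -1.9
9 tx -0.32 ty 3.66 tz 0.03 spin -1.9
10 tx -0.44 ty 3.64 tz 0.04 spin -1.9
```

Weight is on the wrist (-2.3 N), so the tier is held. Carrying it to a viewpoint near the post.

Call:
{"fn": "play_rows", "kwargs": {"deltas": [{"tx":0.8,"ty":3.6,"tz":0,"spin":-1.9,"claw":3.0},{"tx":0.65,"ty":3.6,"tz":0,"spin":-1.9,"claw":3.0},{"tx":0.5,"ty":3.6,"tz":0,"spin":-1.9,"claw":3.0},{"tx":0.4,"ty":3.65,"tz":0,"spin":-1.9,"claw":3.0},{"tx":0.3,"ty":3.65,"tz":0,"spin":-1.9,"claw":3.0}]}}

```text
clock: 6.1
tool_pos: [0.5731, -0.1463, 0.2472]
tool_rot: [-1.175, -2.91, 0.001]
wrist_force: [1.5, -1.2, -1.5]
opening: 0.0395
finger_force: 29.9
```

Call:
{"fn": "play_rows", "kwargs": {"deltas": [{"tx":0.2,"ty":3.7,"tz":0,"spin":-1.9,"claw":3.0},{"tx":0,"ty":3.7,"tz":0,"spin":-1.9,"claw":3.0},{"tx":-0.1,"ty":3.7,"tz":0,"spin":-1.9,"claw":3.0},{"tx":-0.2,"ty":3.65,"tz":0,"spin":-1.9,"claw":3.0},{"tx":-0.3,"ty":3.65,"tz":0,"spin":-1.9,"claw":3.0}]}}

```text
clock: 6.6
tool_pos: [0.6951, -0.0086, 0.2467]
tool_rot: [-0.929, -2.997, 0.002]
wrist_force: [0.5, -0.3, -2.4]
opening: 0.0402
finger_force: 29.9
```

Call:
{"fn": "play_rows", "kwargs": {"deltas": [{"tx":-0.4,"ty":3.6,"tz":0,"spin":-1.9,"claw":3.0},{"tx":0,"ty":0,"tz":0,"spin":0,"claw":3.0},{"tx":0,"ty":0,"tz":0,"spin":0,"claw":3.0},{"tx":0,"ty":0,"tz":0,"spin":0,"claw":3.0}]}}

```text
clock: 7.0
tool_pos: [0.7181, 0.0162, 0.2475]
tool_rot: [-0.884, -3.012, 0.003]
wrist_force: [0.2, -1.4, -2.3]
opening: 0.04
finger_force: 29.9
```

Run:
```python
from h import *
c=shot('wrist','w4'); s=c['s']; print(s['clock'],s['tool_pos'],abs(s['qvel']).max(),s['finger_force'],w2px(c,[[.627,.0776,.102],[.63,.076,.016]]))
```

```text
7.0 [0.71807797 0.01623003 0.24745822] 0.016498346878190132 29.88570123910904 [[321.33613227  76.05942377]
 [320.69703612  91.00741228]]
```

View pics/w4.png

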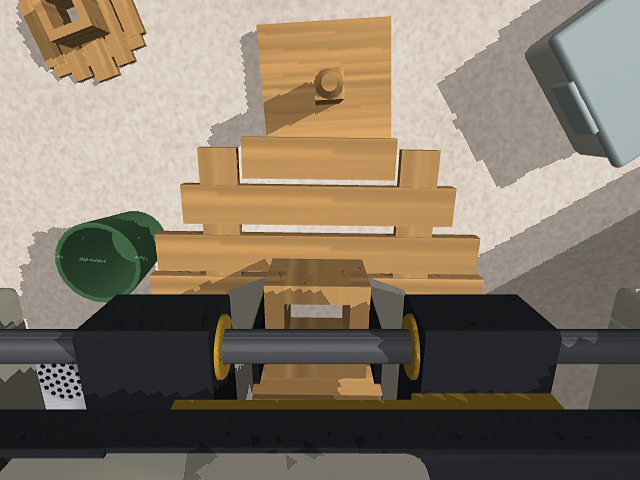

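The post tip disc is at about (329,82). The foot corners are at (257,26), (391,16), (391,138) and (265,136). The held hub's far top edge is at row 285. I'll enlarge the post and hub.

Run:
```python
from h import *
f=load('w4')['frame'][:,:,::-1]
a=cv2.resize(f[45:125,290:370],None,fx=5,fy=5,interpolation=cv2.INTER_CUBIC)
b=cv2.resize(f[250:330,270:370],None,fx=4,fy=5,interpolation=cv2.INTER_CUBIC)
cv2.imwrite('pics/w4c.png',np.hstack([a,b]))
```

```text
(no output)
```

View pics/w4c.png

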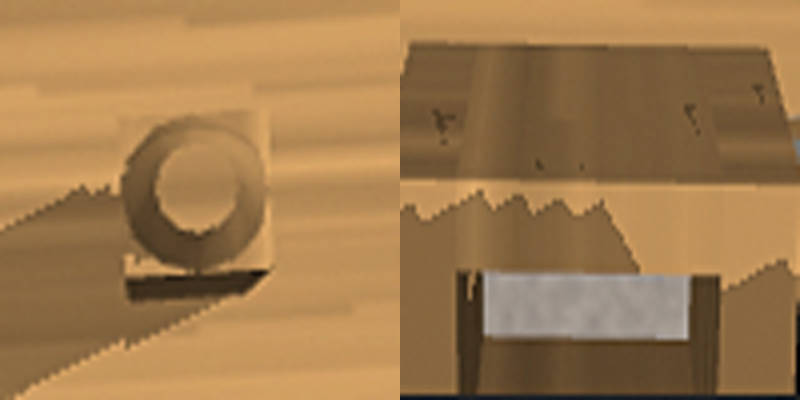

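Run:
```python
from h import *
c=load('w4'); s=c['s']; M=R.from_rotvec(s['tool_rot']).as_matrix(); p=s['tool_pos']
tip=px2w(c,(290+197.5/5-.5,45+188.5/5-.5),.102); print('tip',tip)
m=quad(c,[(118,112),(270,108),(273,268),(125,272)],(290,45),5,.094)
f=quad(c,[(257,26),(391,16),(391,138),(265,136)],(0,0),1,.016)
print('tool yaw',np.degrees(np.arctan2(M[1,1],M[0,1])))
ht=p[2]+.017
for n,uv in [('boreL',(284.3,303.9)),('boreR',(349.3,304.9)),('hubmid',(320,285.8))]:
    print(n,(M.T@(px2w(c,uv,ht)-p)).round(4))
print('top cam tip',px2w(load('top0'),(303.5,196),.102))
```

```text
tip [0.63341183 0.08002272 0.102     ]
[0.6332 0.0804] len [0.0221 0.022  0.022  0.022 ] yaw90 [58.6 59.6 58.7 59.8]
[0.6256 0.0846] len [0.1194 0.1049 0.1215 0.095 ] yaw90 [61.  60.4 56.4 59.3]
tool yaw 57.294306497858166
boreL [ 0.0122 -0.0129 -0.0169]
boreR [ 0.0117  0.0116 -0.017 ]
hubmid [ 0.0196  0.0005 -0.017 ]
top cam tip [0.62734626 0.07763872 0.102     ]
```

Run:
```python
from h import *
plan([(.633,.081,.15,59.3)],maxd=3)
```

```text
0 tx 2.14 ty 0.18 tz 1.96 spin -0.4
1 tx 2.14 ty 0.19 tz 1.97 spin -0.4
2 tx 2.13 ty 0.21 tz 1.96 spin -0.4
3 tx 2.13 ty 0.22 tz 1.97 spin -0.4
4 tx 2.14 ty 0.24 tz 1.96 spin -0.4
```

Call:
{"fn": "play_rows", "kwargs": {"deltas": [{"tx":2.15,"ty":0.2,"tz":1.8,"spin":-0.4,"claw":3.0},{"tx":2.15,"ty":0.2,"tz":1.9,"spin":-0.4,"claw":3.0},{"tx":2.15,"ty":0.2,"tz":2.0,"spin":-0.4,"claw":3.0},{"tx":2.15,"ty":0.2,"tz":2.0,"spin":-0.4,"claw":3.0},{"tx":2.1,"ty":0.25,"tz":2.0,"spin":-0.4,"claw":3.0}]}}

```text
clock: 7.55
tool_pos: [0.6328, 0.0817, 0.1519]
tool_rot: [0.833, 3.029, -0.001]
wrist_force: [0.2, 0.3, -2.3]
opening: 0.0401
finger_force: 29.9
```

Call:
{"fn": "play_rows", "kwargs": {"deltas": [{"tx":0,"ty":0,"tz":0,"spin":0,"claw":3.0},{"tx":0,"ty":0,"tz":0,"spin":0,"claw":3.0},{"tx":0,"ty":0,"tz":0,"spin":0,"claw":3.0},{"tx":0,"ty":0,"tz":0,"spin":0,"claw":3.0}]}}

```text
clock: 7.95
tool_pos: [0.6354, 0.0818, 0.1534]
tool_rot: [0.832, 3.027, 0.001]
wrist_force: [-0.1, -0.3, -2.0]
opening: 0.04
finger_force: 29.9
```

Run:
```python
from h import *
s=ctrl.sense(); print(s['tool_pos'],R.from_rotvec(s['tool_rot']).as_matrix().round(3).tolist())
plan([(.633,.081,.15,59.3)],maxd=3)
```

```text
[0.63539602 0.08175932 0.15344256] [[-0.859, 0.511, 0.003], [0.511, 0.859, -0.0], [-0.002, 0.001, -1.0]]
0 tx 0.17 ty -0.19 tz 0.34 spin -0.0
```

Call:
{"fn": "play_rows", "kwargs": {"deltas": [{"tx":0.17,"ty":-0.2,"tz":0.8,"spin":0,"claw":3.0},{"tx":0,"ty":0,"tz":0.8,"spin":0,"claw":3.0},{"tx":0,"ty":0,"tz":0.6,"spin":0,"claw":3.0},{"tx":0,"ty":0,"tz":0.5,"spin":0,"claw":3.0},{"tx":0,"ty":0,"tz":0.5,"spin":0,"claw":3.0}]}}

```text
clock: 8.45
tool_pos: [0.6312, 0.0824, 0.1194]
tool_rot: [-0.829, -3.03, 0.0]
wrist_force: [-0.1, 0.1, -0.8]
opening: 0.0397
finger_force: 29.9
```

Call:
{"fn": "play_rows", "kwargs": {"deltas": [{"tx":0,"ty":0,"tz":0.3,"spin":0,"claw":3.0},{"tx":0,"ty":0,"tz":0.3,"spin":0,"claw":3.0},{"tx":0,"ty":0,"tz":0,"spin":0,"claw":3.0}]}}

```text
clock: 8.75
tool_pos: [0.6315, 0.0823, 0.1139]
tool_rot: [-0.829, -3.03, 0.0]
wrist_force: [-0.4, -0.4, -2.3]
opening: 0.0398
finger_force: 29.9
```

Call:
{"fn": "play_rows", "kwargs": {"deltas": [{"tx":-0.1,"ty":0,"tz":0.2,"spin":0,"claw":3.0},{"tx":-0.1,"ty":0,"tz":0.3,"spin":0,"claw":3.0},{"tx":0,"ty":0,"tz":0.5,"spin":0,"claw":3.0},{"tx":0,"ty":0,"tz":0.5,"spin":0,"claw":3.0},{"tx":0,"ty":0,"tz":0,"spin":0,"claw":3.0}]}}

```text
clock: 9.25
tool_pos: [0.6322, 0.0812, 0.098]
tool_rot: [-0.829, -3.028, 0.001]
wrist_force: [-0.8, 0.2, -1.6]
opening: 0.0394
finger_force: 29.9
```

Call:
{"fn": "play_rows", "kwargs": {"deltas": [{"tx":0,"ty":0,"tz":0.8,"spin":0,"claw":3.0},{"tx":0,"ty":0,"tz":0.8,"spin":0,"claw":3.0},{"tx":0,"ty":0,"tz":0.8,"spin":0,"claw":3.0},{"tx":0,"ty":0,"tz":0.6,"spin":0,"claw":3.0},{"tx":0,"ty":0,"tz":0,"spin":0,"claw":3.0}]}}

```text
clock: 9.75
tool_pos: [0.6322, 0.0811, 0.0677]
tool_rot: [-0.829, -3.028, 0.002]
wrist_force: [-0.0, 0.2, -2.4]
opening: 0.0395
finger_force: 29.9
```

Call:
{"fn": "play_rows", "kwargs": {"deltas": [{"tx":0,"ty":0,"tz":0.5,"spin":0,"claw":3.0},{"tx":0,"ty":0,"tz":0.3,"spin":0,"claw":3.0},{"tx":0,"ty":0,"tz":0,"spin":0,"claw":3.0}]}}

```text
clock: 10.05
tool_pos: [0.6328, 0.0813, 0.0608]
tool_rot: [-0.829, -3.029, 0.0]
wrist_force: [0.0, 0.3, -1.6]
opening: 0.04
finger_force: 29.9
```

Call:
{"fn": "play_rows", "kwargs": {"deltas": [{"tx":0,"ty":0,"tz":0.4,"spin":0,"claw":3.0},{"tx":0,"ty":0,"tz":0,"spin":0,"claw":3.0},{"tx":0,"ty":0,"tz":0,"spin":0,"claw":6.5},{"tx":0,"ty":0,"tz":0,"spin":0,"claw":6.5},{"tx":0,"ty":0,"tz":0,"spin":0,"claw":6.5}]}}

```text
clock: 10.55
tool_pos: [0.6336, 0.0814, 0.0578]
tool_rot: [0.829, 3.029, 0.001]
wrist_force: [0.1, 0.8, 0.2]
opening: 0.059
finger_force: 0.0
```

Call:
{"fn": "play_rows", "kwargs": {"deltas": [{"tx":0,"ty":0,"tz":-2,"spin":0,"claw":9.18},{"tx":0,"ty":0,"tz":-4,"spin":0,"claw":9.18},{"tx":0,"ty":0,"tz":-4,"spin":0,"claw":9.18},{"tx":0,"ty":0,"tz":-4,"spin":0,"claw":9.18},{"tx":0,"ty":0,"tz":-1,"spin":0,"claw":9.18}]}}

```text
clock: 11.05
tool_pos: [0.6363, 0.0818, 0.2133]
tool_rot: [0.827, 3.022, 0.006]
wrist_force: [0.3, 0.2, -0.1]
opening: 0.0911
finger_force: 0.0
```

Call:
{"fn": "play_rows", "kwargs": {"deltas": [{"tx":0,"ty":0,"tz":0,"spin":0,"claw":9.18},{"tx":0,"ty":0,"tz":0,"spin":0,"claw":9.18},{"tx":0,"ty":0,"tz":0,"spin":0,"claw":9.18}]}}

```text
clock: 11.35
tool_pos: [0.6318, 0.0811, 0.2051]
tool_rot: [-0.829, -3.027, 0.002]
wrist_force: [0.2, 1.4, -0.7]
opening: 0.0918
finger_force: 0.0
```

Run:
```python
from h import *
c=shot('wrist','w5'); s=c['s']; print(s['clock'],s['tool_pos'],abs(s['qvel']).max())
P=px2w
f=c['frame'][100:330,180:460,::-1].copy()
# expected hub top outline when home
y=np.radians(59.3); ux=np.array([np.cos(y),np.sin(y),0]); uy=np.array([-np.sin(y),np.cos(y),0])
q=np.array([[.633,.0805,.052]+.02*(a*ux+b*uy) for a,b in((1,1),(1,-1),(-1,-1),(-1,1))])
print(w2px(c,q).round(1).tolist())
f=cv2.resize(f,None,fx=2.5,fy=2.5,interpolation=cv2.INTER_CUBIC)
cv2.polylines(f,[((w2px(c,q)-[180,100])*2.5).astype(int)],True,(255,0,255),1)
cv2.imwrite('pics/w5c.png',f)
plan([(.5,.3,.16,48)])
```

```text
11.35 [0.63177124 0.0811024  0.20505904] 0.006229484868231857
[[342.9, 200.2], [342.0, 247.6], [293.8, 247.6], [293.0, 200.1]]
0 tx 3.75 ty 2.02 tz 0.76 spin 1.9
1 tx 3.81 ty 1.90 tz 0.76 spin 1.9
2 tx 3.87 ty 1.77 tz 0.75 spin 1.9
3 tx 3.93 ty 1.64 tz 0.76 spin 1.9
4 tx 3.98 ty 1.51 tz 0.75 spin 1.9
5 tx 4.03 ty 1.37 tz 0.76 spin 1.9
```

View pics/w5c.png

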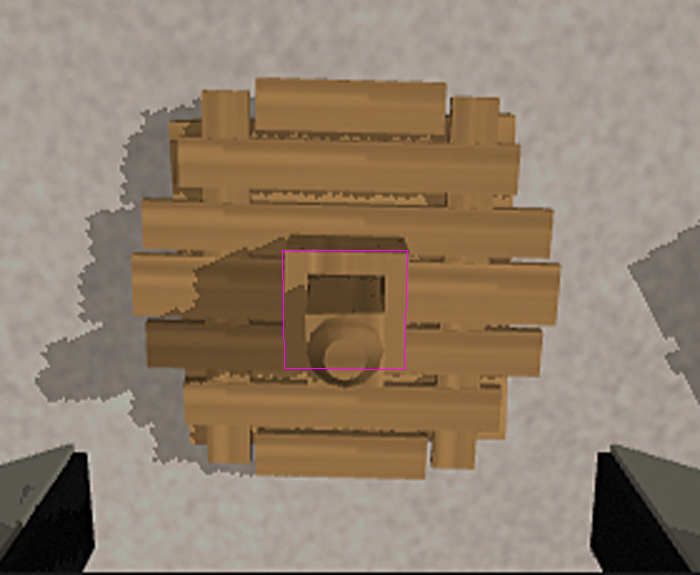

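The overlay of the home outline, corners (284,250) to (406,369) in the crop, sits exactly on the hub top, so the wide tier is fully home. Next is the spacer.

Call:
{"fn": "play_rows", "kwargs": {"deltas": [{"tx":3.7,"ty":2.1,"tz":0.3,"spin":1.8,"claw":9.18},{"tx":3.8,"ty":2.0,"tz":0.5,"spin":1.8,"claw":9.18},{"tx":3.9,"ty":1.9,"tz":0.9,"spin":1.8,"claw":9.18},{"tx":4.0,"ty":1.7,"tz":0.9,"spin":1.8,"claw":9.18},{"tx":4.1,"ty":1.6,"tz":0.9,"spin":1.8,"claw":9.18}]}}

```text
clock: 11.9
tool_pos: [0.5224, 0.269, 0.1705]
tool_rot: [-1.067, -2.953, 0.003]
wrist_force: [0.1, 1.6, -0.0]
opening: 0.0918
finger_force: 0.0
```

Call:
{"fn": "play_rows", "kwargs": {"deltas": [{"tx":4.4,"ty":1.8,"tz":0.9,"spin":1.8,"claw":9.18},{"tx":1.0,"ty":0.2,"tz":0,"spin":0,"claw":9.18},{"tx":0,"ty":0,"tz":0,"spin":0,"claw":9.18},{"tx":0,"ty":0,"tz":0,"spin":0,"claw":9.18},{"tx":0,"ty":0,"tz":0,"spin":0,"claw":9.18}]}}

```text
clock: 12.4
tool_pos: [0.497, 0.3159, 0.163]
tool_rot: [1.115, 2.936, -0.002]
wrist_force: [0.7, 0.0, -0.2]
opening: 0.0919
finger_force: 0.0
```

Run:
```python
from h import *
c=shot('wrist','w6'); s=c['s']; print(s['clock'],s['tool_pos'],abs(s['qvel']).max(),s['joint_pos'].round(2))
print(w2px(c,[[.4912,.3151,.032]]))
f=c['frame']; h=cv2.cvtColor(f,cv2.COLOR_RGB2HSV); m=cv2.inRange(h,(5,80,110),(25,255,255))
n,l,st,ce=cv2.connectedComponentsWithStats(m)
for i in range(1,n):
  if st[i,4]>400:
    r=cv2.minAreaRect(np.argwhere(l==i)[:,::-1].astype(np.float32)); b=cv2.boxPoints(r); print(st[i].tolist(),b.round(1).tolist()); quad(c,b,(0,0),1,.032)
```

```text
12.4 [0.49702029 0.3158672  0.16298664] 0.00583716126157033 [-0.53  0.44 -0.1   1.78  0.06  0.92  0.19]
[[311.72873492 224.24399067]]
[271, 194, 89, 53, 3462] [[270.79998779296875, 195.0], [359.0, 194.0], [359.6000061035156, 245.60000610351562], [271.29998779296875, 246.60000610351562]]
[0.4909 0.3188] len [0.0652 0.0401 0.0679 0.0402] yaw90 [49.  50.8 49.  47. ]
[216, 288, 51, 32, 1074] [[215.5, 290.5], [264.79998779296875, 287.79998779296875], [266.3999938964844, 317.1000061035156], [217.1999969482422, 319.79998779296875]]
[0.5028 0.2281] len [0.0394 0.026  0.0404 0.0261] yaw90 [51.8 49.  51.9 46.9]
```

Run:
```python
from h import *
plan([(.4909,.3188,.0145,49)],maxd=3.8)
```

```text
0 tx 0.17 ty -0.05 tz 3.72 spin -0.2
1 tx 0.16 ty -0.05 tz 3.71 spin -0.2
2 tx 0.17 ty -0.04 tz 3.72 spin -0.2
3 tx 0.16 ty -0.05 tz 3.71 spin -0.2
```

Call:
{"fn": "play_rows", "kwargs": {"deltas": [{"tx":0.35,"ty":-0.1,"tz":3.5,"spin":-0.8,"claw":9.18},{"tx":0.3,"ty":-0.1,"tz":3.7,"spin":0,"claw":9.18},{"tx":0,"ty":0,"tz":3.6,"spin":0,"claw":9.18},{"tx":0,"ty":0,"tz":2.0,"spin":0,"claw":9.18},{"tx":0,"ty":0,"tz":0.9,"spin":0,"claw":9.18}]}}

```text
clock: 12.95
tool_pos: [0.489, 0.3184, 0.0239]
tool_rot: [-1.093, -2.943, 0.005]
wrist_force: [0.3, 0.2, -0.0]
opening: 0.0917
finger_force: 0.0
```

Call:
{"fn": "play_rows", "kwargs": {"deltas": [{"tx":0,"ty":0,"tz":0.4,"spin":0,"claw":9.18},{"tx":0,"ty":0,"tz":0.4,"spin":0,"claw":9.18},{"tx":0,"ty":0,"tz":0,"spin":0,"claw":9.18},{"tx":0,"ty":0,"tz":0,"spin":0,"claw":9.18}]}}

```text
clock: 13.35
tool_pos: [0.4901, 0.3214, 0.0193]
tool_rot: [1.09, 2.945, 0.002]
wrist_force: [-0.2, 0.7, 0.6]
opening: 0.0921
finger_force: 0.0
```

Call:
{"fn": "play_rows", "kwargs": {"deltas": [{"tx":-0.2,"ty":-0.15,"tz":0.4,"spin":0,"claw":9.18},{"tx":0,"ty":0,"tz":0,"spin":0,"claw":9.18},{"tx":0,"ty":0,"tz":0,"spin":0,"claw":9.18}]}}

```text
clock: 13.65
tool_pos: [0.4899, 0.3183, 0.0143]
tool_rot: [1.091, 2.946, -0.0]
wrist_force: [-0.1, 0.0, 0.0]
opening: 0.0919
finger_force: 0.0
```

Call:
{"fn": "play_rows", "kwargs": {"deltas": [{"tx":0,"ty":0,"tz":0,"spin":0,"claw":5.5},{"tx":0,"ty":0,"tz":0,"spin":0,"claw":5.5},{"tx":0,"ty":0,"tz":0,"spin":0,"claw":5.5},{"tx":0,"ty":0,"tz":0,"spin":0,"claw":5.5},{"tx":0,"ty":0,"tz":0,"spin":0,"claw":5.5}]}}

```text
clock: 14.15
tool_pos: [0.4899, 0.3187, 0.0143]
tool_rot: [1.09, 2.946, 0.0]
wrist_force: [-0.2, 0.3, 0.4]
opening: 0.066
finger_force: 30.0
```

Call:
{"fn": "play_rows", "kwargs": {"deltas": [{"tx":0,"ty":0,"tz":-1,"spin":0,"claw":5.5},{"tx":0,"ty":0,"tz":-3,"spin":0,"claw":5.5},{"tx":0,"ty":0,"tz":-4,"spin":0,"claw":5.5},{"tx":0,"ty":0,"tz":-4,"spin":0,"claw":5.5},{"tx":0,"ty":0,"tz":-3,"spin":0,"claw":5.5}]}}

```text
clock: 14.65
tool_pos: [0.4904, 0.319, 0.1675]
tool_rot: [1.09, 2.945, 0.003]
wrist_force: [0.5, 0.4, -0.9]
opening: 0.066
finger_force: 30.0
```

Call:
{"fn": "play_rows", "kwargs": {"deltas": [{"tx":0,"ty":0,"tz":-1,"spin":0,"claw":5.5},{"tx":0,"ty":0,"tz":0,"spin":0,"claw":5.5}]}}

```text
clock: 14.85
tool_pos: [0.4908, 0.3191, 0.1763]
tool_rot: [1.09, 2.944, 0.005]
wrist_force: [-0.3, -0.2, -1.7]
opening: 0.066
finger_force: 30.0
```

Run:
```python
from h import *
s=ctrl.sense(); print(s['tool_pos'],s['opening'],s['finger_force'],s['wrist_force'])
plan([(.6324,.0809,.15,59.2)],maxd=3.6)
```

```text
[0.49079151 0.31913598 0.17626324] 0.06597542604737587 29.999880194664 [-0.26875883 -0.16721073 -1.73106764]
0 tx -3.28 ty -1.11 tz 0.33 spin -1.2
1 tx -3.26 ty -1.18 tz 0.33 spin -1.2
2 tx -3.23 ty -1.24 tz 0.33 spin -1.2
3 tx -3.21 ty -1.31 tz 0.33 spin -1.2
4 tx -3.18 ty -1.38 tz 0.33 spin -1.2
5 tx -3.15 ty -1.45 tz 0.32 spin -1.2
6 tx -3.11 ty -1.51 tz 0.33 spin -1.2
7 tx -3.09 ty -1.58 tz 0.32 spin -1.2
```

Call:
{"fn": "play_rows", "kwargs": {"deltas": [{"tx":-3.3,"ty":-1.1,"tz":0.3,"spin":-1.2,"claw":5.5},{"tx":-3.25,"ty":-1.2,"tz":0.3,"spin":-1.2,"claw":5.5},{"tx":-3.25,"ty":-1.2,"tz":0.3,"spin":-1.2,"claw":5.5},{"tx":-3.2,"ty":-1.3,"tz":0.3,"spin":-1.2,"claw":5.5},{"tx":-3.2,"ty":-1.4,"tz":0.3,"spin":-1.2,"claw":5.5}]}}

```text
clock: 15.35
tool_pos: [0.5778, 0.1679, 0.1566]
tool_rot: [-0.932, -2.997, 0.004]
wrist_force: [0.3, 0.4, -1.3]
opening: 0.0659
finger_force: 30.0
```

Call:
{"fn": "play_rows", "kwargs": {"deltas": [{"tx":-3.15,"ty":-1.4,"tz":0.3,"spin":-1.2,"claw":5.5},{"tx":-3.1,"ty":-1.5,"tz":0.3,"spin":-1.2,"claw":5.5},{"tx":-3.1,"ty":-1.6,"tz":0.3,"spin":-1.2,"claw":5.5},{"tx":0,"ty":0,"tz":0,"spin":0,"claw":5.5},{"tx":0,"ty":0,"tz":0,"spin":0,"claw":5.5}]}}

```text
clock: 15.85
tool_pos: [0.6308, 0.0787, 0.1475]
tool_rot: [-0.844, -3.022, 0.003]
wrist_force: [-0.7, 1.5, -2.0]
opening: 0.0658
finger_force: 30.0
```

Call:
{"fn": "play_rows", "kwargs": {"deltas": [{"tx":0,"ty":0,"tz":0,"spin":0,"claw":5.5},{"tx":0,"ty":0,"tz":0,"spin":0,"claw":5.5}]}}

```text
clock: 16.05
tool_pos: [0.6311, 0.0823, 0.1495]
tool_rot: [-0.836, -3.027, -0.0]
wrist_force: [-0.3, -0.2, -1.0]
opening: 0.0662
finger_force: 30.0
```

Run:
```python
from h import *
s=ctrl.sense(); print(s['tool_pos'],s['clock'])
plan([(.6324,.0809,.13,59.2)],maxd=3.6)
```

```text
[0.63109982 0.0823184  0.14948292] 16.05
0 tx -0.19 ty -0.05 tz 1.95 spin -0.1
```

Call:
{"fn": "play_rows", "kwargs": {"deltas": [{"tx":-0.1,"ty":0,"tz":1.0,"spin":-0.1,"claw":5.5},{"tx":-0.1,"ty":-0.05,"tz":1.0,"spin":0,"claw":5.5},{"tx":0,"ty":0,"tz":0,"spin":0,"claw":5.5},{"tx":0,"ty":0,"tz":0,"spin":0,"claw":5.5}]}}

```text
clock: 16.45
tool_pos: [0.633, 0.079, 0.1294]
tool_rot: [-0.837, -3.027, 0.001]
wrist_force: [0.9, 0.3, -1.0]
opening: 0.0658
finger_force: 30.0
```

Call:
{"fn": "play_rows", "kwargs": {"deltas": [{"tx":0.1,"ty":0.1,"tz":0.4,"spin":0,"claw":5.5},{"tx":0,"ty":0,"tz":0.4,"spin":0,"claw":5.5},{"tx":0,"ty":0,"tz":0.4,"spin":0,"claw":5.5},{"tx":0,"ty":0,"tz":0.4,"spin":0,"claw":5.5},{"tx":0,"ty":0,"tz":0.3,"spin":0,"claw":5.5}]}}

```text
clock: 16.95
tool_pos: [0.633, 0.0802, 0.1107]
tool_rot: [-0.837, -3.027, 0.0]
wrist_force: [-0.9, 0.3, -1.4]
opening: 0.0654
finger_force: 30.0
```

Call:
{"fn": "play_rows", "kwargs": {"deltas": [{"tx":0,"ty":0.05,"tz":0.4,"spin":0,"claw":5.5},{"tx":0,"ty":0,"tz":0.6,"spin":0,"claw":5.5},{"tx":0,"ty":0,"tz":0.8,"spin":0,"claw":5.5},{"tx":0,"ty":0,"tz":0.8,"spin":0,"claw":5.5},{"tx":0,"ty":0,"tz":0.7,"spin":0,"claw":5.5}]}}

```text
clock: 17.45
tool_pos: [0.6331, 0.0807, 0.0772]
tool_rot: [-0.837, -3.027, 0.0]
wrist_force: [-0.0, 0.4, -0.7]
opening: 0.066
finger_force: 30.0
```

Call:
{"fn": "play_rows", "kwargs": {"deltas": [{"tx":0,"ty":0,"tz":0.5,"spin":0,"claw":5.5},{"tx":0,"ty":0,"tz":0.2,"spin":0,"claw":5.5},{"tx":0,"ty":0,"tz":0,"spin":0,"claw":5.5}]}}

```text
clock: 17.75
tool_pos: [0.6333, 0.0808, 0.0708]
tool_rot: [-0.837, -3.027, 0.0]
wrist_force: [-1.6, 1.0, -0.5]
opening: 0.0661
finger_force: 30.0
```

Call:
{"fn": "play_rows", "kwargs": {"deltas": [{"tx":0,"ty":0,"tz":0.3,"spin":0,"claw":5.5},{"tx":0,"ty":0,"tz":0,"spin":0,"claw":5.5},{"tx":0,"ty":0,"tz":0,"spin":0,"claw":9.0},{"tx":0,"ty":0,"tz":0,"spin":0,"claw":9.0},{"tx":0,"ty":0,"tz":0,"spin":0,"claw":9.0}]}}

```text
clock: 18.25
tool_pos: [0.6337, 0.0808, 0.0685]
tool_rot: [0.837, 3.027, 0.0]
wrist_force: [0.6, -0.8, 0.3]
opening: 0.0855
finger_force: 0.0
```

Call:
{"fn": "play_rows", "kwargs": {"deltas": [{"tx":0,"ty":0,"tz":-2,"spin":0,"claw":9.18},{"tx":0,"ty":0,"tz":-4,"spin":0,"claw":9.18},{"tx":0,"ty":0,"tz":-4,"spin":0,"claw":9.18},{"tx":0,"ty":0,"tz":-4,"spin":0,"claw":9.18},{"tx":0,"ty":0,"tz":0,"spin":0,"claw":9.18}]}}

```text
clock: 18.75
tool_pos: [0.6377, 0.0815, 0.2155]
tool_rot: [0.835, 3.017, 0.008]
wrist_force: [1.1, 0.8, 0.8]
opening: 0.0915
finger_force: 0.0
```

Call:
{"fn": "play_rows", "kwargs": {"deltas": [{"tx":0,"ty":0,"tz":0,"spin":0,"claw":9.18},{"tx":0,"ty":0,"tz":0,"spin":0,"claw":9.18},{"tx":0,"ty":0,"tz":0,"spin":0,"claw":9.18}]}}

```text
clock: 19.05
tool_pos: [0.6323, 0.0806, 0.2063]
tool_rot: [-0.837, -3.025, 0.002]
wrist_force: [-1.1, 0.5, -0.6]
opening: 0.0914
finger_force: 0.0
```

Run:
```python
from h import *
c=shot('wrist','w7'); s=c['s']; print(s['clock'],s['tool_pos'],abs(s['qvel']).max())
y=np.radians(59.2); ux=np.array([np.cos(y),np.sin(y),0]); uy=np.array([-np.sin(y),np.cos(y),0])
q=np.array([[.633,.0805,.084]+.033*a*ux+.02*b*uy for a,b in((1,1),(1,-1),(-1,-1),(-1,1))])
f=c['frame'][100:330,180:460,::-1].copy()
f=cv2.resize(f,None,fx=2.5,fy=2.5,interpolation=cv2.INTER_CUBIC)
cv2.polylines(f,[((w2px(c,q)-[180,100])*2.5).astype(int)],True,(255,0,255),1)
cv2.imwrite('pics/w7c.png',f)
plan([(.458,-.074,.16,85)])
```

```text
19.05 [0.63225162 0.08057793 0.20631023] 0.004523527298218043
0 tx 1.17 ty -3.70 tz 0.78 spin -4.3
1 tx 1.44 ty -3.61 tz 0.78 spin -4.3
2 tx 1.71 ty -3.49 tz 0.79 spin -4.3
3 tx 1.96 ty -3.35 tz 0.78 spin -4.3
4 tx 2.21 ty -3.19 tz 0.79 spin -4.3
5 tx 2.45 ty -3.02 tz 0.78 spin -4.3
```

View pics/w7c.png

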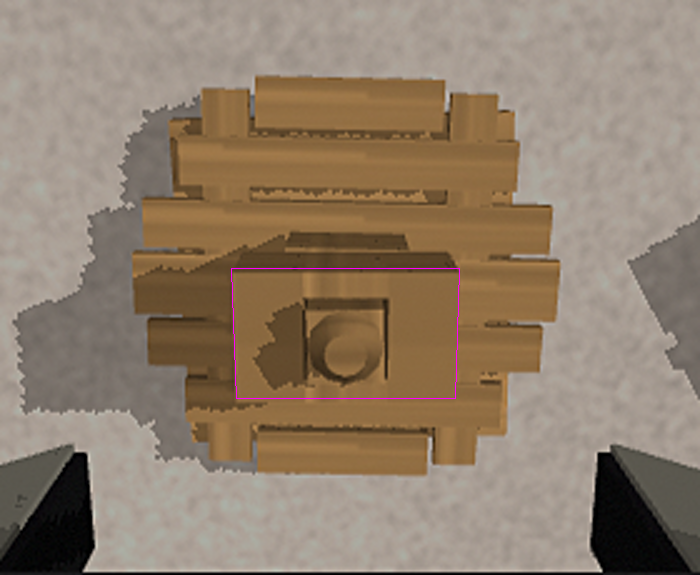

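The spacer's top matches the home outline, corners (232,268) to (460,398), so it is seated. Next is the small tier.

Call:
{"fn": "play_rows", "kwargs": {"deltas": [{"tx":1.2,"ty":-3.7,"tz":0.4,"spin":-4.3,"claw":9.18},{"tx":1.45,"ty":-3.6,"tz":0.8,"spin":-4.3,"claw":9.18},{"tx":1.7,"ty":-3.5,"tz":0.8,"spin":-4.3,"claw":9.18},{"tx":2.0,"ty":-3.35,"tz":0.8,"spin":-4.3,"claw":9.18},{"tx":2.2,"ty":-3.2,"tz":0.8,"spin":-4.3,"claw":9.18}]}}

```text
clock: 19.6
tool_pos: [0.4858, -0.0488, 0.171]
tool_rot: [-0.253, -3.13, 0.0]
wrist_force: [-0.2, -1.2, -0.4]
opening: 0.0921
finger_force: 0.0
```

Call:
{"fn": "play_rows", "kwargs": {"deltas": [{"tx":2.4,"ty":-3.0,"tz":0.8,"spin":-4.3,"claw":9.18},{"tx":0,"ty":0,"tz":0,"spin":0,"claw":9.18},{"tx":0,"ty":0,"tz":0,"spin":0,"claw":9.18},{"tx":0,"ty":0,"tz":0,"spin":0,"claw":9.18},{"tx":0,"ty":0,"tz":0,"spin":0,"claw":9.18}]}}

```text
clock: 20.1
tool_pos: [0.4602, -0.0726, 0.1643]
tool_rot: [0.138, 3.138, 0.001]
wrist_force: [0.2, -0.0, 0.0]
opening: 0.0921
finger_force: 0.0
```

Run:
```python
from h import *
c=shot('wrist','w8'); s=c['s']; M=R.from_rotvec(s['tool_rot']).as_matrix(); print(s['clock'],s['tool_pos'],abs(s['qvel']).max(),s['joint_pos'].round(2),np.degrees(np.arctan2(M[1,1],M[0,1])))
print(w2px(c,[[.458,-.074,.036]]))
f=c['frame'][100:320,200:440,::-1]; cv2.imwrite('pics/w8c.png',cv2.resize(f,None,fx=2.5,fy=2.5,interpolation=cv2.INTER_CUBIC))
```

```text
20.1 [ 0.46021914 -0.07257496  0.16429831] 0.0038799105520798518 [ 0.2   0.24 -0.11  2.08  0.04  0.82  1.55] 84.96853865503707
[[315.02116318 227.98464934]]
```

View pics/w8c.png

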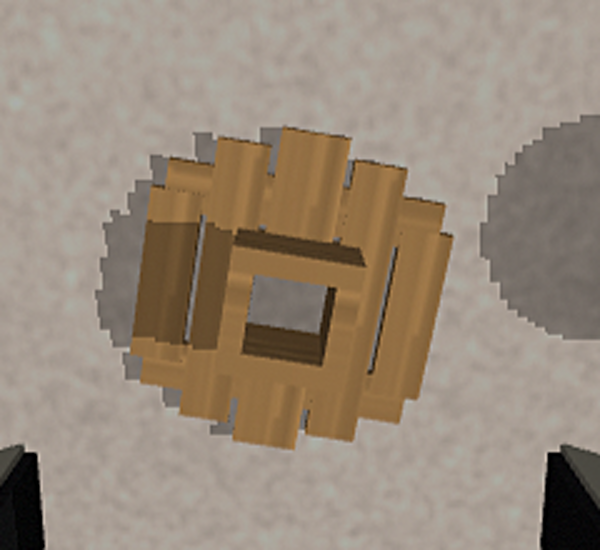

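The small hub is turned about 8° to the tool. Its bore corners are at crop pixels (252,275), (336,287), (323,366) and (242,353).

Run:
```python
from h import *
c=load('w8')
m=quad(c,[(252,275),(336,287),(323,366),(242,353)],(200,100),2.5,.036)
quad(c,[(229,246),(365,267),(350,393),(217,373)],(200,100),2.5,.036)
plan([(*m,.05,78)]); plan([(*m,.0195,78)])
```

```text
[ 0.458 -0.074] len [0.0252 0.025  0.025  0.0244] yaw90 [76.6 76.6 75.3 77.1]
[ 0.4582 -0.0734] len [0.0405 0.0397 0.0412 0.0395] yaw90 [76.  79.5 75.9 78.5]
0 tx 0.07 ty -0.05 tz 3.81 spin 2.3
1 tx 0.06 ty -0.06 tz 3.81 spin 2.3
2 tx 0.06 ty -0.06 tz 3.81 spin 2.3
0 tx 0.05 ty -0.04 tz 3.62 spin 1.7
1 tx 0.05 ty -0.04 tz 3.62 spin 1.7
2 tx 0.05 ty -0.04 tz 3.62 spin 1.7
3 tx 0.04 ty -0.05 tz 3.62 spin 1.7
```

Call:
{"fn": "play_rows", "kwargs": {"deltas": [{"tx":0.1,"ty":-0.1,"tz":3.3,"spin":4.1,"claw":9.18},{"tx":0.1,"ty":-0.1,"tz":3.6,"spin":4.0,"claw":9.18},{"tx":0,"ty":0,"tz":3.5,"spin":0,"claw":9.18},{"tx":0,"ty":0,"tz":2.0,"spin":0,"claw":9.18},{"tx":0,"ty":0,"tz":1.0,"spin":0,"claw":9.18}]}}

```text
clock: 20.65
tool_pos: [0.4561, -0.0743, 0.0282]
tool_rot: [-0.359, -3.118, -0.001]
wrist_force: [-0.2, -0.2, 0.3]
opening: 0.092
finger_force: 0.0
```

Call:
{"fn": "play_rows", "kwargs": {"deltas": [{"tx":0,"ty":0,"tz":0.5,"spin":0,"claw":9.18},{"tx":0,"ty":0,"tz":0.3,"spin":0,"claw":9.18},{"tx":0,"ty":0,"tz":0,"spin":0,"claw":9.18},{"tx":0,"ty":0,"tz":0,"spin":0,"claw":9.18}]}}

```text
clock: 21.05
tool_pos: [0.4578, -0.0754, 0.0231]
tool_rot: [0.361, 3.119, -0.0]
wrist_force: [0.7, -1.3, 0.7]
opening: 0.0919
finger_force: 0.0
```

Run:
```python
from h import *
print(ctrl.sense()['tool_pos']); plan([(.4581,-.0738,.0195,76.8)])
```

```text
[ 0.45776612 -0.07541285  0.02307361]
0 tx 0.01 ty 0.16 tz 0.36 spin -0.0
```

Call:
{"fn": "play_rows", "kwargs": {"deltas": [{"tx":0,"ty":0.15,"tz":0.35,"spin":0,"claw":9.18},{"tx":0,"ty":0,"tz":0,"spin":0,"claw":3.0},{"tx":0,"ty":0,"tz":0,"spin":0,"claw":3.0},{"tx":0,"ty":0,"tz":0,"spin":0,"claw":3.0},{"tx":0,"ty":0,"tz":0,"spin":0,"claw":3.0}]}}

```text
clock: 21.55
tool_pos: [0.4573, -0.0739, 0.0188]
tool_rot: [0.362, 3.121, 0.0]
wrist_force: [-0.3, -0.5, -0.2]
opening: 0.0646
finger_force: 0.0
```

Call:
{"fn": "play_rows", "kwargs": {"deltas": [{"tx":0,"ty":0,"tz":0,"spin":0,"claw":3.0},{"tx":0,"ty":0,"tz":0,"spin":0,"claw":3.0},{"tx":0,"ty":0,"tz":0,"spin":0,"claw":3.0},{"tx":0,"ty":0,"tz":0,"spin":0,"claw":3.0},{"tx":0,"ty":0,"tz":0,"spin":0,"claw":3.0}]}}

```text
clock: 22.05
tool_pos: [0.4572, -0.0738, 0.0187]
tool_rot: [-0.361, -3.121, -0.0]
wrist_force: [-0.5, -0.3, -0.9]
opening: 0.0397
finger_force: 29.8
```

Call:
{"fn": "play_rows", "kwargs": {"deltas": [{"tx":0,"ty":0,"tz":-1,"spin":0,"claw":3.0},{"tx":0,"ty":0,"tz":-3,"spin":0,"claw":3.0},{"tx":0,"ty":0,"tz":-4,"spin":0,"claw":3.0},{"tx":0,"ty":0,"tz":-4,"spin":0,"claw":3.0},{"tx":0,"ty":0,"tz":-3,"spin":0,"claw":3.0}]}}

```text
clock: 22.55
tool_pos: [0.4576, -0.0739, 0.1716]
tool_rot: [0.361, 3.119, 0.0]
wrist_force: [0.9, -0.4, -1.3]
opening: 0.0399
finger_force: 29.8
```

Call:
{"fn": "play_rows", "kwargs": {"deltas": [{"tx":0,"ty":0,"tz":-1,"spin":0,"claw":3.0},{"tx":0,"ty":0,"tz":0,"spin":0,"claw":3.0}]}}

```text
clock: 22.75
tool_pos: [0.4581, -0.0741, 0.1802]
tool_rot: [0.362, 3.117, -0.0]
wrist_force: [0.0, 0.4, -1.7]
opening: 0.0398
finger_force: 29.8
```

Run:
```python
from h import *
s=ctrl.sense(); print(s['tool_pos'],s['opening'],s['finger_force'],s['wrist_force'])
plan([(.6322,.081,.155,59.2)],maxd=3.4)
```

```text
[ 0.45814553 -0.0740588   0.18022146] 0.03976237611587041 29.84586775302887 [ 0.04772441  0.41823307 -1.65865858]
0 tx -1.91 ty 2.73 tz 0.37 spin 2.5
1 tx -1.79 ty 2.81 tz 0.37 spin 2.5
2 tx -1.67 ty 2.88 tz 0.37 spin 2.5
3 tx -1.54 ty 2.95 tz 0.37 spin 2.5
4 tx -1.41 ty 3.01 tz 0.36 spin 2.5
5 tx -1.28 ty 3.08 tz 0.37 spin 2.5
6 tx -1.14 ty 3.12 tz 0.36 spin 2.5
```

Call:
{"fn": "play_rows", "kwargs": {"deltas": [{"tx":-1.9,"ty":2.7,"tz":0.3,"spin":2.5,"claw":3.0},{"tx":-1.8,"ty":2.8,"tz":0.3,"spin":2.5,"claw":3.0},{"tx":-1.65,"ty":2.9,"tz":0.3,"spin":2.5,"claw":3.0},{"tx":-1.55,"ty":2.95,"tz":0.3,"spin":2.5,"claw":3.0},{"tx":-1.4,"ty":3.0,"tz":0.3,"spin":2.5,"claw":3.0}]}}

```text
clock: 23.25
tool_pos: [0.5803, 0.0374, 0.1607]
tool_rot: [-0.701, -3.058, 0.002]
wrist_force: [-0.2, -0.3, -1.8]
opening: 0.0399
finger_force: 29.8
```

Call:
{"fn": "play_rows", "kwargs": {"deltas": [{"tx":-1.3,"ty":3.1,"tz":0.3,"spin":2.5,"claw":3.0},{"tx":-1.15,"ty":3.1,"tz":0.3,"spin":2.5,"claw":3.0},{"tx":0,"ty":0,"tz":0,"spin":0,"claw":3.0},{"tx":0,"ty":0,"tz":0,"spin":0,"claw":3.0},{"tx":0,"ty":0,"tz":0,"spin":0,"claw":3.0}]}}

```text
clock: 23.75
tool_pos: [0.6294, 0.0795, 0.1558]
tool_rot: [-0.832, -3.026, 0.004]
wrist_force: [0.1, -1.0, -1.7]
opening: 0.04
finger_force: 29.8
```

Run:
```python
from h import *
s=ctrl.sense(); print(s['tool_pos'],s['clock'])
plan([(.6322,.081,.133,59.2)])
```

```text
[0.6294177  0.07949747 0.15577647] 23.75
0 tx -0.17 ty 0.28 tz 2.28 spin 0.0
```

Call:
{"fn": "play_rows", "kwargs": {"deltas": [{"tx":-0.1,"ty":0.1,"tz":1.0,"spin":0,"claw":3.0},{"tx":0,"ty":0.1,"tz":0.9,"spin":0,"claw":3.0},{"tx":0,"ty":0,"tz":0,"spin":0,"claw":3.0},{"tx":0,"ty":0,"tz":0,"spin":0,"claw":3.0},{"tx":0,"ty":0,"tz":0,"spin":0,"claw":3.0}]}}

```text
clock: 24.25
tool_pos: [0.6332, 0.0819, 0.139]
tool_rot: [0.832, 3.029, 0.0]
wrist_force: [-0.4, -0.2, -0.9]
opening: 0.0399
finger_force: 29.8
```

Run:
```python
from h import *
s=ctrl.sense(); print(s['tool_pos'],s['clock'])
plan([(.6322,.081,.115,59.2)])
```

```text
[0.63317049 0.08194613 0.13895026] 24.25
0 tx 0.04 ty -0.13 tz 2.39 spin 0.1
```

Call:
{"fn": "play_rows", "kwargs": {"deltas": [{"tx":0,"ty":-0.1,"tz":0.5,"spin":0,"claw":3.0},{"tx":0,"ty":0,"tz":0.5,"spin":0,"claw":3.0},{"tx":0,"ty":0,"tz":0.5,"spin":0,"claw":3.0},{"tx":0,"ty":0,"tz":0.4,"spin":0,"claw":3.0},{"tx":0,"ty":0,"tz":0.3,"spin":0,"claw":3.0}]}}

```text
clock: 24.75
tool_pos: [0.6322, 0.0812, 0.116]
tool_rot: [-0.832, -3.029, 0.0]
wrist_force: [-0.2, -0.0, -1.7]
opening: 0.0401
finger_force: 29.8
```

Call:
{"fn": "play_rows", "kwargs": {"deltas": [{"tx":0,"ty":0,"tz":0.2,"spin":0,"claw":3.0},{"tx":0,"ty":0,"tz":0.2,"spin":0,"claw":3.0},{"tx":0,"ty":0,"tz":0,"spin":0,"claw":3.0}]}}

```text
clock: 25.05
tool_pos: [0.6324, 0.0812, 0.1124]
tool_rot: [-0.832, -3.029, 0.0]
wrist_force: [-0.2, 0.2, -2.4]
opening: 0.04
finger_force: 29.8
```

Call:
{"fn": "play_rows", "kwargs": {"deltas": [{"tx":0,"ty":0,"tz":0.3,"spin":0,"claw":3.0},{"tx":0,"ty":0,"tz":0.3,"spin":0,"claw":3.0},{"tx":0,"ty":0,"tz":0.1,"spin":0,"claw":3.0},{"tx":0,"ty":0,"tz":0,"spin":0,"claw":3.0},{"tx":0,"ty":0,"tz":0,"spin":0,"claw":3.0}]}}

```text
clock: 25.55
tool_pos: [0.6325, 0.0812, 0.1057]
tool_rot: [-0.832, -3.029, -0.0]
wrist_force: [-0.9, 1.1, -2.1]
opening: 0.04
finger_force: 29.8
```

Call:
{"fn": "play_rows", "kwargs": {"deltas": [{"tx":0,"ty":0,"tz":0,"spin":0,"claw":6.5},{"tx":0,"ty":0,"tz":0,"spin":0,"claw":6.5},{"tx":0,"ty":0,"tz":0,"spin":0,"claw":6.5},{"tx":0,"ty":0,"tz":0,"spin":0,"claw":6.5}]}}

```text
clock: 25.95
tool_pos: [0.6327, 0.0812, 0.106]
tool_rot: [0.832, 3.029, 0.0]
wrist_force: [-0.2, -0.2, 0.2]
opening: 0.0638
finger_force: 0.0
```

Call:
{"fn": "play_rows", "kwargs": {"deltas": [{"tx":0,"ty":0,"tz":-2,"spin":0,"claw":8.0},{"tx":0,"ty":0,"tz":-4,"spin":0,"claw":8.0},{"tx":0,"ty":0,"tz":-4,"spin":0,"claw":8.0},{"tx":0,"ty":0,"tz":-2,"spin":0,"claw":8.0},{"tx":0,"ty":0,"tz":0,"spin":0,"claw":8.0}]}}

```text
clock: 26.45
tool_pos: [0.6351, 0.0816, 0.2303]
tool_rot: [0.83, 3.022, 0.005]
wrist_force: [0.7, 0.0, -0.5]
opening: 0.0802
finger_force: 0.0
```

Call:
{"fn": "play_rows", "kwargs": {"deltas": [{"tx":0,"ty":0,"tz":0,"spin":0,"claw":8.0},{"tx":0,"ty":0,"tz":0,"spin":0,"claw":8.0},{"tx":0,"ty":0,"tz":0,"spin":0,"claw":8.0}]}}

```text
clock: 26.75
tool_pos: [0.6315, 0.0811, 0.2239]
tool_rot: [-0.831, -3.027, 0.002]
wrist_force: [0.2, 0.6, 0.7]
opening: 0.0802
finger_force: 0.0
```

Run:
```python
from h import *
c=shot('wrist','w9'); s=c['s']; print(s['clock'],s['tool_pos'],abs(s['qvel']).max())
# numeric check: gradient along expected top-outline edges at several candidate heights
g=cv2.cvtColor(c['frame'],cv2.COLOR_RGB2GRAY).astype(float); g=cv2.GaussianBlur(g,(0,0),.8)
G=np.hypot(cv2.Sobel(g,-1,1,0),cv2.Sobel(g,-1,0,1))
y=np.radians(59.2); ux=np.array([np.cos(y),np.sin(y),0]); uy=np.array([-np.sin(y),np.cos(y),0])
for h in np.arange(.110,.141,.002):
    E=[]
    for t in np.linspace(-.9,.9,60):
        for a,b in((1,t),(-1,t),(t,1),(t,-1)): E+= [np.array([.633,.0805,h])+.02*(a*ux+b*uy)]
    p=w2px(c,E).round().astype(int); ok=(p[:,1]<300); print(round(h,3),G[p[ok,1],p[ok,0]].mean().round(1),ok.mean())
```

```text
26.75 [0.6314981  0.08106179 0.22391858] 0.00494634137413416
0.11 18.3 1.0
0.112 22.0 1.0
0.114 23.8 1.0
0.116 34.0 1.0
0.118 59.7 1.0
0.12 66.2 1.0
0.122 74.0 1.0
0.124 56.5 1.0
0.126 54.5 1.0
0.128 39.6 1.0
0.13 35.8 1.0
0.132 34.6 1.0
0.134 30.0 1.0
0.136 26.2 1.0
0.138 21.8 1.0
0.14 17.8 1.0
```

Run:
```python
from h import *
y=np.radians(59.2); ux=np.array([np.cos(y),np.sin(y),0]); uy=np.array([-np.sin(y),np.cos(y),0])
def best(fn,ax,hs):
    c=load(fn); g=cv2.GaussianBlur(cv2.cvtColor(c['frame'],cv2.COLOR_RGB2GRAY).astype(np.float32),(0,0),.8)
    G=np.hypot(cv2.Sobel(g,-1,1,0),cv2.Sobel(g,-1,0,1)); r=[]
    for h in hs:
      for dx in np.arange(-.003,.0031,.0005):
        for dy in np.arange(-.003,.0031,.0005):
          E=[np.array([.633+dx,.0805+dy,h])+ax*a*ux+.02*b*uy for t in np.linspace(-.9,.9,25) for a,b in((1,t),(-1,t),(t,1),(t,-1))]
          p=w2px(c,E).astype(np.float32)
          r.append((cv2.remap(G,p[:,:1].copy(),p[:,1:].copy(),cv2.INTER_LINEAR).mean(),round(h,4),.633+dx,.0805+dy))
    print(fn,np.round(sorted(r)[-3:],4).tolist())
best('w7',.033,np.arange(.078,.0925,.001)); best('w9',.02,np.arange(.114,.128,.001))
```

```text
w7 [[64.7607, 0.082, 0.634, 0.0795], [65.0227, 0.084, 0.6335, 0.08], [65.0324, 0.083, 0.634, 0.0795]]
w9 [[73.4149, 0.115, 0.634, 0.079], [73.6236, 0.123, 0.6325, 0.0805], [74.6097, 0.126, 0.632, 0.081]]
```

Image fit for the height is ambiguous, so I'll check it by touch. With the fingers straddling the post, a gentle press on the hub top should meet it at TCP z ≈ 0.131 if the tier is home.

Call:
{"fn": "play_rows", "kwargs": {"deltas": [{"tx":-0.1,"ty":0,"tz":2,"spin":0,"claw":3.1},{"tx":0,"ty":0,"tz":2,"spin":0,"claw":3.1},{"tx":0,"ty":0,"tz":2,"spin":0,"claw":3.1},{"tx":0,"ty":0,"tz":1.2,"spin":0,"claw":3.1},{"tx":0,"ty":0,"tz":0.5,"spin":0,"claw":3.1}]}}

```text
clock: 27.3
tool_pos: [0.6321, 0.0805, 0.1465]
tool_rot: [-0.831, -3.026, 0.002]
wrist_force: [-0.6, -0.1, -0.1]
opening: 0.0447
finger_force: 0.0
```

Call:
{"fn": "play_rows", "kwargs": {"deltas": [{"tx":0,"ty":0,"tz":0,"spin":0,"claw":3.1},{"tx":0,"ty":0,"tz":0,"spin":0,"claw":3.1},{"tx":0,"ty":0,"tz":0,"spin":0,"claw":3.1},{"tx":0,"ty":0,"tz":0,"spin":0,"claw":3.1}]}}

```text
clock: 27.7
tool_pos: [0.634, 0.0808, 0.1497]
tool_rot: [0.832, 3.028, 0.001]
wrist_force: [0.5, -0.2, -0.6]
opening: 0.0309
finger_force: 0.0
```

Call:
{"fn": "play_rows", "kwargs": {"deltas": [{"tx":0,"ty":0,"tz":0.6,"spin":0,"claw":3.1},{"tx":0,"ty":0,"tz":0.5,"spin":0,"claw":3.1},{"tx":0,"ty":0,"tz":0.3,"spin":0,"claw":3.1},{"tx":0,"ty":0,"tz":0,"spin":0,"claw":3.1},{"tx":0,"ty":0,"tz":0,"spin":0,"claw":3.1}]}}

```text
clock: 28.2
tool_pos: [0.6332, 0.0807, 0.1344]
tool_rot: [-0.832, -3.029, 0.0]
wrist_force: [-0.6, -0.3, -0.1]
opening: 0.031
finger_force: 0.0
```

Call:
{"fn": "play_rows", "kwargs": {"deltas": [{"tx":0,"ty":0,"tz":0.15,"spin":0,"claw":3.1},{"tx":0,"ty":0,"tz":0.1,"spin":0,"claw":3.1},{"tx":0,"ty":0,"tz":0,"spin":0,"claw":3.1}]}}

```text
clock: 28.5
tool_pos: [0.6333, 0.0807, 0.1321]
tool_rot: [-0.832, -3.029, 0.0]
wrist_force: [-0.3, -0.3, 0.5]
opening: 0.0308
finger_force: 0.0
```

There is still no contact with the fingertips at z 0.121. The hub top is therefore at its seated height of 0.120, and the tier is home. I'll retreat and hand in.

Call:
{"fn": "play_rows", "kwargs": {"deltas": [{"tx":0,"ty":0,"tz":-1,"spin":0,"claw":3.1},{"tx":0,"ty":0,"tz":-3,"spin":0,"claw":3.1},{"tx":0,"ty":0,"tz":-4,"spin":0,"claw":3.1},{"tx":0,"ty":0,"tz":-2,"spin":0,"claw":3.1},{"tx":0,"ty":0,"tz":0,"spin":0,"claw":3.1}]}}

```text
clock: 29.0
tool_pos: [0.6361, 0.0812, 0.2376]
tool_rot: [0.83, 3.022, 0.005]
wrist_force: [0.5, 0.2, 0.2]
opening: 0.031
finger_force: 0.0
```

Call:
{"fn": "play_rows", "kwargs": {"deltas": [{"tx":0,"ty":0,"tz":0,"spin":0,"claw":3.1},{"tx":0,"ty":0,"tz":0,"spin":0,"claw":3.1},{"tx":0,"ty":0,"tz":0,"spin":0,"claw":3.1}]}}

```text
clock: 29.3
tool_pos: [0.6324, 0.0805, 0.2307]
tool_rot: [-0.831, -3.027, 0.002]
wrist_force: [-0.2, 0.4, 0.5]
opening: 0.0315
finger_force: 0.0
```

```bash
python3 -c "
from bench import ctrl
print(ctrl.close_job())"
```

```text
the job is handed in; nothing more can be done
None
```

The cup stand is together: wide tier, spacer block and small tier are on the post, each checked as seated, and neither green cup was approached; I handed it in at 29.3 s and no verdict was returned.

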